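# Pack the lunch set into its leaning stand

### The job

Put the lunch set away in the pocket of the leaning wooden stand: first the deep steel box, then the shallow steel tray on top of it, then the wooden lid, each right way up, lying square and pushed fully home against the sprung rollers. Lower each part in and push it down with the gripper rather than dropping it. Do not disturb the glass, the spice jar or the keys.

Things in the scene. Friction and masses are not known exactly. Their poses are not given: they have to be found in the camera images.
- pocket: Open pocket in the wooden stand. Origin: centre of its inner floor. z points out along its depth (61 mm, mouth bevelled 3 mm), leaning 30 degrees from vertical towards the robot's side; y is level, along its 123 mm length; x across its 67 mm width, to the higher rear wall. Rear wall 22 mm, others 8 mm. Seated origins on z: deep box 0, tray 36, lid 54 mm; x, y within 1.5 mm of the centre.
- stand: Fixed light wooden stand that carries the pocket; base board 150 (x) x 139 (y) x 12 mm. Origin: centre of the underside on the worktop, z up; the pocket's origin is 47 mm above it. The pocket leans towards its -x.
- roller_high: Upper sprung, freely turning steel roller (radius 10 mm, 80 mm long along the pocket's y), 45 mm above the pocket floor; a like one is at 21 mm. Origin: its axis. Each stands 4 mm out of the rear wall, gives way up to 6 mm along +x with about 3.5 to 6 N, and presses a part to the front wall, so box and tray need a push of about 3 to 15 N to go home.
- deep_box: Open steel box 64 (x) x 120 (y) x 36 (z) mm, walls 4 mm, floor 4 mm, with one dividing wall 10 mm thick across its middle (along x, at y = 0; its top is 35 mm up), by which it can be gripped from above with the fingers closing along y. The lowest 4 mm is stepped in by 2 mm and then 1 mm a side. Origin: centre of the underside, z up.
- tray: Shallow open steel tray 64 (x) x 120 (y) x 18 (z) mm, built like the deep box: walls and floor 4 mm, dividing wall 10 mm thick along x at y = 0, top 17 mm up. Origin: centre of the underside, z up.
- lid: Wooden lid, plate 64 (x) x 120 (y) x 10 (z) mm, with a grip bar on top 50 (x) x 12 (y) mm that rises from 10 to 30 mm. Origin: centre of the underside, z up.
- glass_1: Clear drinking glass, 85 mm across, 87 mm high; bystander. Origin: centre of the underside.
- spice_jar_3: Spice jar with dark cap, 41 mm across, 104 mm high; bystander. Origin: centre of the underside.
- keys_1: Bunch of keys lying flat, 104 x 115 x 8 mm; bystander. Origin: centre of the underside.
Not all that is in view belongs to the job. Leave any purple look-alike of the deep_box alone.

How it is judged (in metres and radians):
On the way, in this order (a step that is already met when the one before it is completed fails the run):
1. the deep box is home on the pocket's floor, released (z of deep_box in the frame of pocket between -0.003 and 0.003 m and angle between the z axis of deep_box and the z axis of pocket, either way round below 0.05 rad and angle between the y axis of deep_box and the y axis of pocket, either way round below 0.05 rad and angle between deep_box's own z axis and vertical below 0.7 rad and x of deep_box in the frame of pocket between -0.0035 and 0.0035 m and y of deep_box in the frame of pocket between -0.0035 and 0.0035 m and contact force between the fingers and deep_box below 0.1 N), for 0.2 s.
2. then the tray is home on the deep box, released (z of tray in the frame of pocket between 0.033 and 0.039 m and angle between the z axis of tray and the z axis of pocket, either way round below 0.05 rad and angle between the y axis of tray and the y axis of pocket, either way round below 0.05 rad and angle between tray's own z axis and vertical below 0.7 rad and x of tray in the frame of pocket between -0.0035 and 0.0035 m and y of tray in the frame of pocket between -0.0035 and 0.0035 m and contact force between the fingers and tray below 0.1 N), for 0.2 s.
3. then the lid is home on the tray, released (z of lid in the frame of pocket between 0.051 and 0.057 m and angle between the z axis of lid and the z axis of pocket, either way round below 0.05 rad and angle between the y axis of lid and the y axis of pocket, either way round below 0.05 rad and angle between lid's own z axis and vertical below 0.7 rad and x of lid in the frame of pocket between -0.0035 and 0.0035 m and y of lid in the frame of pocket between -0.0035 and 0.0035 m and contact force between the fingers and lid below 0.1 N), for 0.2 s.
At the end, for the whole second after the job is handed in: Deep box, tray and lid lie in the pocket, origins 0, 36 and 54 mm (within 3 mm) above its floor along its z axis, within 3.5 mm of its centre in x and y, within 0.05 rad of its axes, right way up (a half turn about z is allowed), released and at rest (all of step 1 and all of step 2 and all of step 3 and linear speed of each of deep_box, tray, lid below 0.02 m/s); the robot touches nothing.
It fails at once if the drinking glass is moved by more than 25 mm or tipped (distance of glass_1 from where it was at the start of the episode above 0.025 m or angle between glass_1's own z axis and vertical above 0.4 rad).
It fails at once if the spice jar is moved by more than 25 mm or tipped (distance of spice_jar_3 from where it was at the start of the episode above 0.025 m or angle between spice_jar_3's own z axis and vertical above 0.4 rad).
It fails at once if the bunch of keys is moved by more than 25 mm or tipped (distance of keys_1 from where it was at the start of the episode above 0.025 m or angle between keys_1's own z axis and vertical above 0.4 rad).
It fails at once if a part of the lunch set is dropped or thrown (faster than 0.6 m/s out of the fingers) ((linear speed of deep_box above 0.6 m/s and contact force between the fingers and deep_box below 0.1 N) or (linear speed of tray above 0.6 m/s and contact force between the fingers and tray below 0.1 N) or (linear speed of lid above 0.6 m/s and contact force between the fingers and lid below 0.1 N)).
It also fails if it takes over 72 s, if anything falls off the work surface, if the arm or the gripper's body presses on something with over 40 N, if the wrist force passes 120 N, or if a joint passes its speed limit or range.

### The arm

A 6-joint arm with a two-finger parallel gripper is mounted at the origin on a cart in front of the work surface, level with it; the furniture and walls round the work are solid. World frame = base frame: x ahead of the robot, y to its left, z up, the work surface at z = 0. Lengths are in mm, angles in rad, forces in N, time in s.
With the tool pointing down it reaches from about 350 to 875 mm from the base axis. Payload 4.2 kg.
Tool frame: the origin (TCP) lies at the very end of the fingers, on their centre line; the grasp point (between the pads) lies 19 mm behind it (pinch_z is the distance from the TCP to the grasp point, in mm); z points along the fingers, y is the line along which they close (so a half turn about z gives the same grasp; the last joint's range is limited). The gripper opens to 85 mm and grips with 20 to 120 N. Pads are 22 mm wide; open, the fingers measure 114 mm over their backs; the gripper's body (76 mm by 85 mm) begins 54 mm behind the grasp point. The pads swing forward as they close: fully open they stand 13 mm farther back than shut.
Start: joints at [-0.932, 0.385, 0.008, 0, -1.194, -0.259], TCP at [231.723, -580.434, 231.312] pointing down, gripper open.
Joint ranges: [-3.14, 3.14], [-1.21, 2.06], [-1.07, 1.41], [-3.16, 2.05], [-2.99, -0.16], [-3.1, 3.1]. Speed limits (rad/s): [2.79, 2.79, 3.14, 3.14, 3.14, 3.14].

### API

Orientations are given as a unit quaternion [x, y, z, w].
In Python, from bench import * gives the robot as it stands.
- The arm moves only by the tool arm_command, never from a script. Its argument "steps" is one flat list of numbers, 4 for each row, row after row: the shift along the tool's x, y, z in m, then the turn about the tool's z in rad. In form: [tx, ty, tz, roll, tx, ty, tz, roll, ...]. A call has 1 to 20 rows; each row shifts and turns the commanded pose from where the row before left it, along the tool's axes as they then stand; what a row does not reach is not made up. A row lasts 1/8 s, in which the tool goes at most 62.5 mm and 10.7 degrees, less where a joint would pass 70% of its speed; a pose out of reach is approached as far as the arm can. A call with a gripper value outside its range is refused whole. "grip" is the finger opening in m, from 0 to 0.0854, set as the call begins (left out, the last holds). The fingers move at their own pace and stop on an object; the grip force is fixed at half the most. Time passes only in rows, so rows that do not move let the fingers close. It gives the time, the measured TCP pose, the force, the opening and the grip force at its end, in the units of the state.
- read_state(): the state, without advancing time (a new reading comes with each control period).
- get_image(name): name is "scene" or "top" or "wrist"; returns the picture (480x640x3 uint8, red, green, blue); there is no depth.
- get_calibration(name): a dict with "camera_matrix" (3x3 intrinsics, pixels), "cam_to_world" (4x4, takes a point from camera to world coordinates). Camera axes: x right, y down, z forward; pixel columns grow to the right and rows downward; lengths in mm; the calibration is good to about 2 mm. A picture is of the moment at which its call begins: read the wrist's pose just before it. get_calibration takes no time and is no camera call; for the wrist camera it gives the pose at the moment of the call.
- job_done(): hands the job in; it is judged then, once.
The state is a dict: "clock": time; "joints": joint angles; "joint_vel": joint speeds; "joint_efforts": joint torques, N m; "position": TCP position; "ee_rot": TCP orientation; "contact_force": force on the tool from outside, world axes, zero at the start; "wrist_torque": the same for the moment, N m; "gripper_width": finger opening in mm; "grasp_force": force on a finger pad.
Only numpy, scipy, OpenCV 4.12 (cv2) and the standard library are available. Lean on these libraries where they do the work, as an engineer would, in place of code of your own. Each camera call takes 0.05 s, during which the arm holds its last target. There are 200 camera calls.

## Working session

There is one attempt and no reset: what is moved stays moved. The work goes in short steps, Python scripts to look and compute and a tool call to move; the robot and the scene stay as the last step left them, time stands still between calls to the robot, and variables do not carry over. Pictures are saved under pics/ and viewed, at most 10 in all, crops included, and the job is handed in when it is done.

Besides the shell and the picture viewer there is one more tool, called after ">>>" as a command line: name --argument value ..., lists and objects as JSON in quotes. arm_command: Moves the arm, as the interface text tells. Its arguments: {"type":"object","properties":{"steps":{"type":"array","items":{"type":"number"}},"grip":{"type":"number"}},"required":["steps"]}

```bash
mkdir -p pics; ls
python3 - <<'E'
from bench import *
import cv2,numpy as np
np.set_printoptions(precision=4,suppress=True)
s=read_state();print(s['position'],s['ee_rot'],s['clock'],s['gripper_width'])
for n in ("scene","top"):
    cv2.imwrite(f"pics/{n}0.png",get_image(n)[:,:,::-1]);c=get_calibration(n);print(n,c['camera_matrix'],c['cam_to_world'])
E
```

```text
pics
[ 231.5258 -579.9191  230.2004] [-0.1887  0.982   0.0011 -0.0002] 0.0 85.34272329639516
scene [[601.8983   0.     317.5346]
 [  0.     601.8983 235.9882]
 [  0.       0.       1.    ]] [[  -0.7838   -0.4023    0.4732 -273.6157]
 [  -0.6209    0.5261   -0.5811  826.1164]
 [  -0.0152   -0.7493   -0.6621 1187.5361]
 [   0.        0.        0.        1.    ]]
top [[497.2708   0.     325.178 ]
 [  0.     497.2708 237.8347]
 [  0.       0.       1.    ]] [[   0.0079   -0.9863    0.1649  284.5846]
 [  -0.9999   -0.0089   -0.0053 -129.297 ]
 [   0.0067   -0.1649   -0.9863 1432.7095]
 [   0.        0.        0.        1.    ]]
```

View pics/scene0.png

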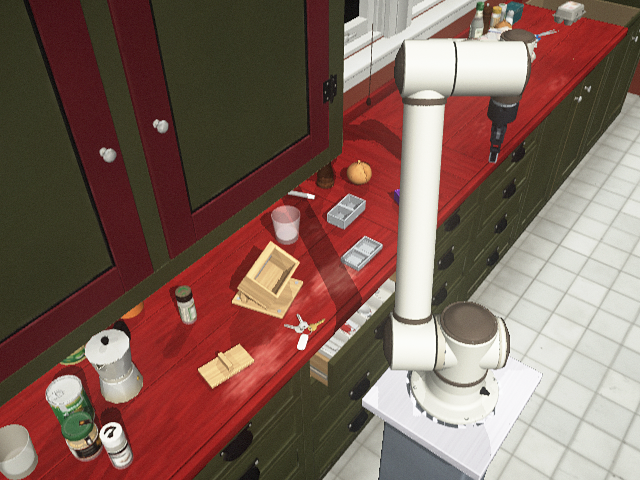

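View pics/top0.png

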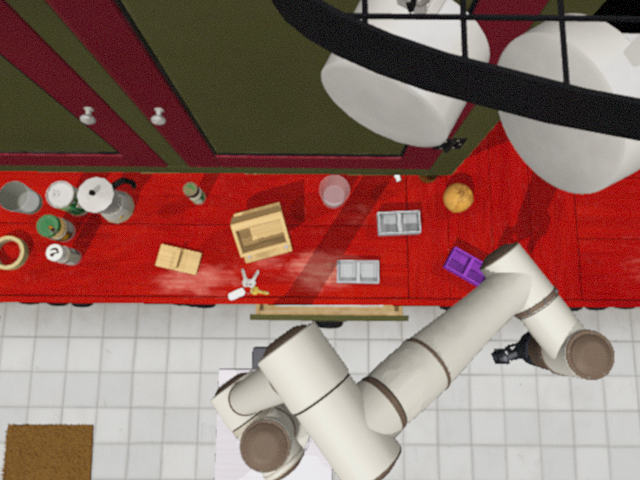

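```bash
cat > h.py <<'E'
from bench import *
import cv2,numpy as np
from scipy.spatial.transform import Rotation as R
np.set_printoptions(precision=2,suppress=True)
def ray(c,px,z):
    K,T=c['camera_matrix'],c['cam_to_world']
    d=T[:3,:3]@np.linalg.solve(K,[*px,1.]);o=T[:3,3]
    return o+d*(z-o[2])/d[2]
def proj(c,P):
    K,T=c['camera_matrix'],c['cam_to_world']
    q=(np.atleast_2d(P)-T[:3,3])@T[:3,:3];q=q@K.T
    return q[:,:2]/q[:,2:]
def delta(target,yaw=None):
    "tool-axes shift (m) from measured pose to world target"
    s=read_state();r=R.from_quat(s['ee_rot']);d=r.inv().apply(np.array(target)-s['position'])/1000
    y=r.as_matrix()[:,1];print('pos',s['position'],'tool y yaw',np.degrees(np.arctan2(y[1],y[0])),'clk',s['clock'],'d',np.round(d,4));return d
E
python3 - <<'E'
from h import *
c=get_calibration('top');s=get_calibration('scene')
for n,p,z in [('deep',(399,223),36),('tray',(358,271),18),('lid',(178,259),10),('standc',(262,235),60),('glass',(334,205),0),('jar',(195,203),0),('keys',(249,286),0),('purple',(466,265),20)]:
    print(n,ray(c,p,z))
w=np.array(get_calibration('wrist')['cam_to_world']);st=read_state()
r=R.from_quat(st['ee_rot']);print(r.as_matrix());print('cam in tool',r.inv().apply(w[:3,3]-st['position']));print(r.inv().as_matrix()@w[:3,:3],get_calibration('wrist')['camera_matrix'])
a=cv2.imread('pics/top0.png')[170:310,145:425];b=cv2.imread('pics/scene0.png')[180:290,195:395]
cv2.imwrite('pics/crop.png',cv2.resize(a,(800,400),interpolation=cv2.INTER_CUBIC))
E
```

```text
deep [ 563.12 -347.96   36.  ]
tray [ 426.01 -231.34   18.  ]
lid [456.95 285.62  10.  ]
standc [520.55  40.22  60.  ]
glass [ 622.71 -162.29    0.  ]
jar [624.86 247.9    0.  ]
keys [381.93  80.64   0.  ]
purple [ 445.67 -540.24   20.  ]
[[-0.93 -0.37 -0.  ]
 [-0.37  0.93  0.  ]
 [ 0.    0.   -1.  ]]
cam in tool [  76.27   -0.91 -142.26]
[[-0.   -0.95 -0.3 ]
 [ 1.   -0.    0.  ]
 [-0.   -0.3   0.95]] [[412.52   0.   319.14]
 [  0.   412.52 229.3 ]
 [  0.     0.     1.  ]]
```

View pics/crop.png

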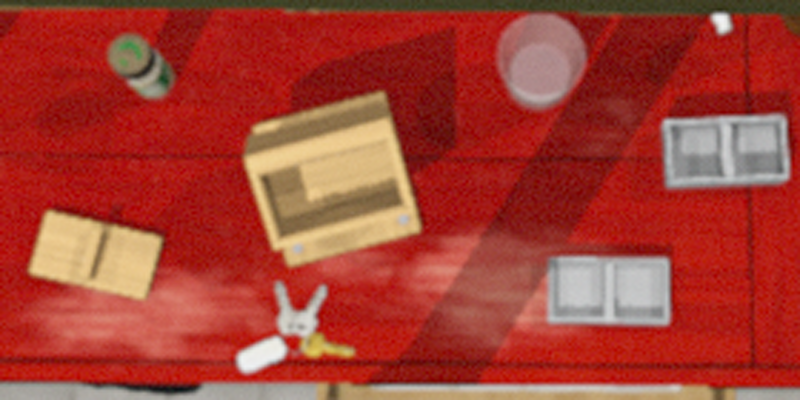

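Candidates: deep steel box top (399,223), shallow tray top (358,271) and the purple look‑alike (466,265). The crop shows the right-hand grey one has deep compartments, so it is the deep box. The stand is yawed about 15° and the lid about −13°.

>>> arm_command --steps '[-0.044, 0.0103, 0.0045, 0, -0.044, 0.0103, 0.0045, 0, -0.044, 0.0103, 0.0045, 0, -0.044, 0.0103, 0.0045, 0, -0.044, 0.0103, 0.0045, 0, -0.044, 0.0103, 0.0045, 0, -0.044, 0.0103, 0.0045, 0, -0.044, 0.0103, 0.0045, 0, -0.042, 0.0103, 0.0045, 0, 0, 0, 0, 0.172, 0, 0, 0, 0.172, 0, 0, 0, 0]' --grip 0.045

```text
clock: 1.6
position: [563.1, -348.0, 190.1]
ee_rot: [-0.019, 1.0, 0.0, -0.001]
contact_force: [-0.5, 0.1, -0.2]
gripper_width: 44.9
grasp_force: 0.0
```

Run:
```python
from h import *
delta([563,-348,190])
c=get_calibration('wrist');np.save('c1.npy',c,allow_pickle=True)
cv2.imwrite('pics/w1.png',cv2.resize(get_image('wrist')[:,:,::-1],(800,600)));print(read_state()['gripper_width'])
```

```text
pos [ 563.13 -347.96  190.12] tool y yaw 92.17479185917561 clk 1.6 d [ 0. -0.  0.]
44.79448852185114
```

View pics/w1.png

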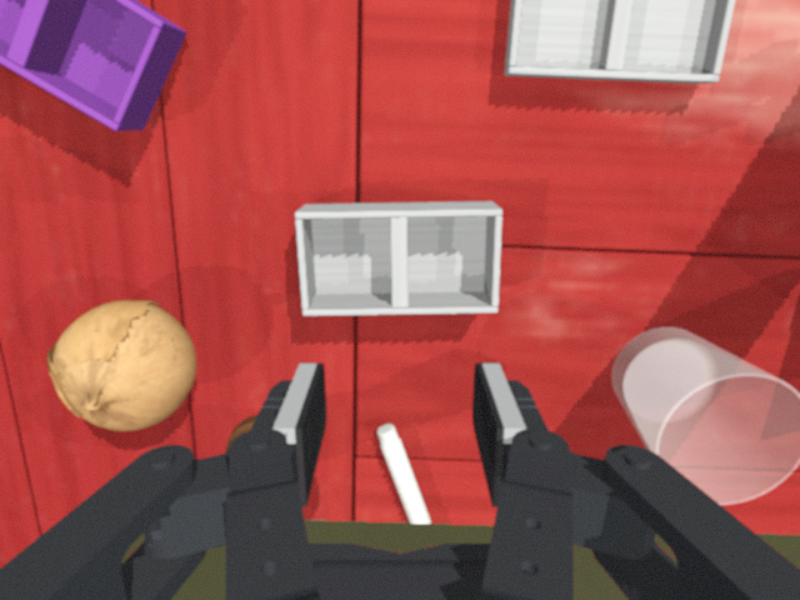

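Deep box: rim corners (297,213), (502,211), (303,316) and (498,312) in the 800-px view, divider about (400,262). Tray corners (508,75) and (720,80) at top right. The glass is at right, clear of the box.

Run:
```python
from h import *
c=np.load('c1.npy',allow_pickle=True).item()
P=[ray(c,np.array(p)/1.25,36) for p in [(297,213),(502,211),(303,316),(498,312)]]
print(np.array(P),np.mean(P,0)); print([np.linalg.norm(P[a]-P[b]) for a,b in [(0,1),(2,3),(0,2),(1,3)]])
for a,b in [(0,1),(2,3)]:
    d=P[b]-P[a];print(np.degrees(np.arctan2(d[1],d[0])))
for p in [(400,217),(400,306)]: print(ray(c,np.array(p)/1.25,35))
T=[ray(c,np.array(p)/1.25,18) for p in [(508,72),(720,80),(615,0)]];print(np.array(T))
d=T[1]-T[0];print(np.linalg.norm(d),np.degrees(np.arctan2(d[1],d[0])))
```

```text
[[ 539.18 -407.72   36.  ]
 [ 533.64 -289.6    36.  ]
 [ 602.66 -405.46   36.  ]
 [ 595.63 -285.97   36.  ]] [ 567.78 -347.19   36.  ]
[np.float64(118.24453493361594), np.float64(119.69838495136993), np.float64(63.512787815340914), np.float64(62.101250178933185)]
92.68920560849743
93.36488083615102
[ 539.47 -348.23   35.  ]
[ 594.3  -346.15   35.  ]
[[ 457.78 -290.19   18.  ]
 [ 457.46 -169.38   18.  ]
 [ 419.4  -235.68   18.  ]]
120.81179597815894 90.15213996113292
```

>>> arm_command --steps '[0, 0.0006, 0.04, -0.01, 0, 0, 0.04, 0, 0, 0, 0.04, 0, 0, 0, 0.035, 0, 0, 0, 0.018, 0, 0, 0, 0, 0]' --grip 0.045

```text
clock: 2.4
position: [562.6, -347.6, 16.7]
ee_rot: [-0.023, 1.0, 0.0, -0.001]
contact_force: [0.6, 1.0, -0.2]
gripper_width: 45.2
grasp_force: 0.0
```

>>> arm_command --steps '[0, 0, 0, 0, 0, 0, 0, 0, 0, 0, 0, 0, 0, 0, 0, 0, 0, 0, 0, 0]' --grip 0.0

```text
clock: 3.02
position: [564.5, -348.1, 19.8]
ee_rot: [-0.023, 1.0, -0.001, 0.002]
contact_force: [-0.4, 1.5, 5.5]
gripper_width: 8.7
grasp_force: 61.7
```

>>> arm_command --steps '[0, 0, -0.02, 0, 0, 0, -0.045, 0, 0, 0, -0.06, 0, 0, 0, -0.06, 0, 0, 0, -0.045, 0, 0.0025, 0.0235, -0.02, 0, 0.0049, 0.047, 0, 0, 0.0049, 0.047, 0, 0, 0.0049, 0.047, 0, 0, 0.0049, 0.047, 0, 0, 0.0025, 0.0235, 0, -0.107, 0, 0, 0, -0.107, 0, 0, 0, 0]'

```text
clock: 4.65
position: [526.6, -112.9, 266.5]
ee_rot: [-0.129, 0.992, 0.001, -0.001]
contact_force: [-1.2, -0.4, -1.6]
gripper_width: 8.4
grasp_force: 60.6
```

Run:
```python
from h import *
delta([505,40,270])
c=get_calibration('wrist');np.save('c2.npy',c,allow_pickle=True)
cv2.imwrite('pics/w2.png',cv2.resize(get_image('wrist')[:,:,::-1],(800,600)));s=read_state();print(s['gripper_width'],s['contact_force'],s['grasp_force'])
```

```text
pos [ 526.64 -112.87  266.52] tool y yaw 104.87811044714776 clk 4.65 d [-0.02  0.15 -0.  ]
7.934117623384623 [-0.24  0.29 -2.49] 60.55956959724426
```

View pics/w2.png

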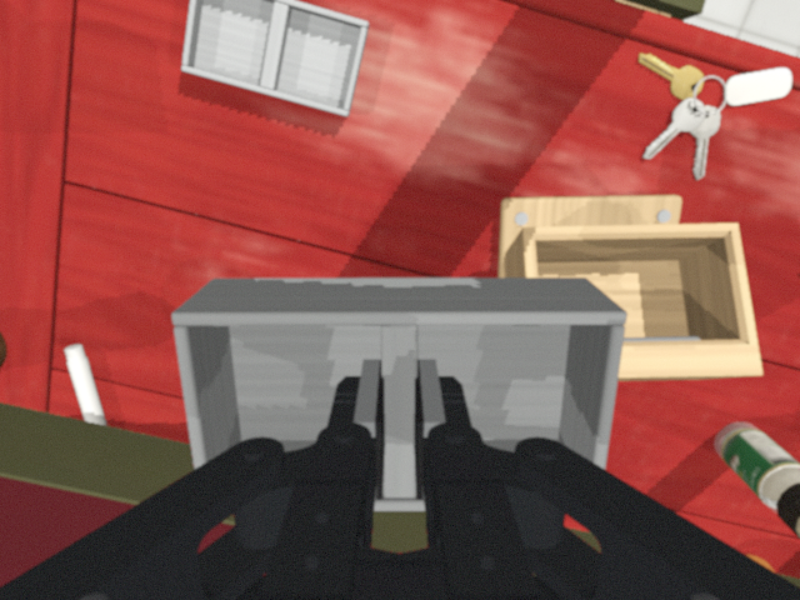

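Box held level with ~4 mm offset; stand at right: mouth outer front corners (525,227), (738,224), rear right (762,375), base front corners (503,198), (681,196).

```bash
cat >> h.py <<'E'
def pocket(sx,sy,yaw):
    "4x4 of pocket, yaw = heading of stand x axis"
    Rz=R.from_euler('z',yaw).as_matrix();T=np.eye(4)
    T[:3,:3]=Rz@R.from_euler('y',-np.pi/6).as_matrix();T[:3,3]=[sx,sy,47];return T
def feats(p):
    T=pocket(*p);f=[(-41.5,-69.5,61),(-41.5,69.5,61),(55.5,69.5,61),(55.5,-69.5,61)]
    A=np.array(f)@T[:3,:3].T+T[:3,3];Rz=R.from_euler('z',p[2]).as_matrix()
    B=np.array([(-75,-69.5,12),(-75,69.5,12)])@Rz.T+[p[0],p[1],0];return np.vstack([A,B])
E
python3 - <<'E'
from h import *
from scipy.optimize import least_squares
c=np.load('c2.npy',allow_pickle=True).item();t=get_calibration('top')
w=np.array([(525,227),(738,224),(762,375),(503,198),(681,196)])/1.25
tp=np.array([(268,183+0),(268,183)]) 
# top crop px -> full: x/2.857+145, y/2.857+170
tc=np.array([(420-0,230),(290,265),(385,93),(248,130)])/2.857+[145,170]
def f(p,useT=True):
    F=feats(p);a=(proj(c,F[[0,1,2,4,5]])-w)
    return a.ravel() if not useT else np.r_[a.ravel(),(proj(t,F[[4,5,3,2]])-tc).ravel()]
for u in (False,True):
    r=least_squares(f,[510,40,.26],args=(u,));print(r.x,np.degrees(r.x[2]),r.fun)
E
```

```text
[539.76  46.     0.27] 15.599543908594812 [-1.97 -0.46 -0.44 -0.38  0.03  0.39  0.    0.56  2.81  0.19]
[540.49  45.97   0.27] 15.594922121798993 [-2.28  0.39 -0.87  0.49 -0.45  1.23 -0.25  1.29  2.47  0.94 -0.15 -0.93
 -1.55 -0.7   0.9   7.95 -1.62  8.22]
```

Run:
```python
import cv2
a=cv2.imread('pics/w2.png')[185:395,480:790];cv2.imwrite('pics/w2c.png',cv2.resize(a,None,fx=2.5,fy=2.5,interpolation=cv2.INTER_CUBIC))
```

```text
(no output)
```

View pics/w2c.png

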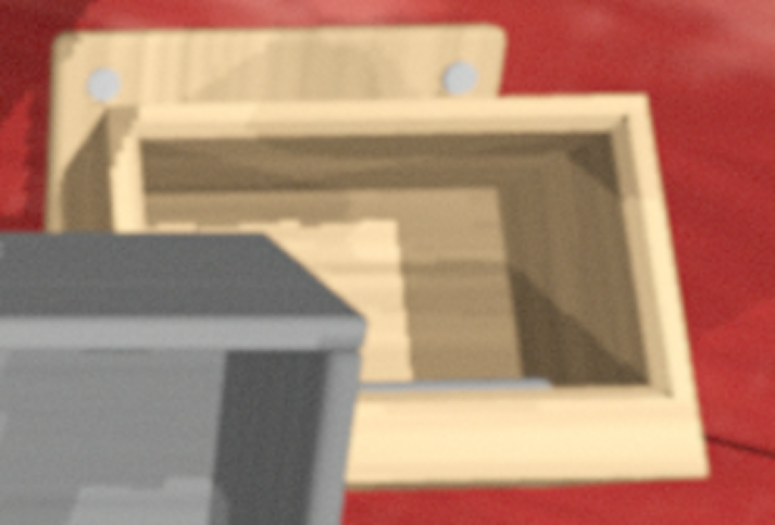

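```bash
cat >> h.py <<'E'
FL=np.array([(-41.5,-69.5,61),(-41.5,69.5,61),(55.5,69.5,61),(-33.5,61.5,0),(-33.5,61.5,58),(33.5,61.5,58),(-33.5,-61.5,58)])
E
python3 - <<'E'
from h import *
from scipy.optimize import least_squares
c=np.load('c2.npy',allow_pickle=True).item()
w=(np.array([(106,106),(648,96),(710,475),(498,188),(613,133),(648,385),(142,140),(52,33),(506,25)])/2.5+[480,185])/1.25
def f(p):
    T=pocket(*p[:3]);F=np.vstack([FL@T[:3,:3].T+T[:3,3],feats(p[:3])[4:]])
    return (proj(c,F)-w).ravel()
r=least_squares(f,[510,40,.26],loss='soft_l1');print(r.x,np.degrees(r.x[2]));print(f(r.x).reshape(-1,2))
p=r.x;np.save('p.npy',p)
E
```

```text
[539.7   46.75   0.28] 15.98221554648931
[[ 0.43 -0.04]
 [-0.97 -0.29]
 [-0.36 -0.  ]
 [-0.84  0.02]
 [-0.42 -1.32]
 [ 1.69  0.47]
 [-1.38 -0.54]
 [ 1.98  1.04]
 [ 1.99  0.66]]
```

```bash
cat >> h.py <<'E'
def S(h,l,v,p=(539.7,46.5,0.276)):
    "stand-frame point -> world; prints shift"
    w=R.from_euler('z',p[2]).apply([h,l,v])+[p[0],p[1],0]
    s=read_state();r=R.from_quat(s['ee_rot']).as_matrix()
    q=R.from_euler('z',-p[2]).apply(np.array(s['position'])-[p[0],p[1],0])
    print('stand frame now',q,'roll needed',np.arctan2(r[1,1],r[0,1])-p[2]-np.pi/2,'F',np.array(s['contact_force']));print(delta(w));return w
E
python3 -c "
from h import *
S(-26,0,180)"
```

```text
stand frame now [ -55.86 -150.3   266.7 ] roll needed -0.01749468954217903 F [-0.24  0.29 -2.49]
pos [ 526.91 -113.33  266.7 ] tool y yaw 104.81126327095221 clk 4.7 d [-0.03  0.15  0.09]
[-0.03  0.15  0.09]
```

>>> arm_command --steps '[0, 0, 0, -0.017, -0.006, 0.03, 0, 0, -0.008, 0.04, 0, 0, -0.008, 0.04, 0.02, 0, -0.008, 0.04, 0.03, 0, 0, 0, 0.036, 0, 0, 0, 0, 0, 0, 0, 0, 0]'

```text
clock: 5.7
position: [516.8, 38.1, 183.1]
ee_rot: [-0.138, 0.99, -0.0, 0.001]
contact_force: [0.1, -0.3, -0.9]
gripper_width: 8.2
grasp_force: 60.6
```

```bash
python3 -c "
from h import *
S(-26,0,146)"
```

```text
stand frame now [-24.29  -1.88 183.08] roll needed 0.0001734431162108141 F [ 0.09 -0.33 -0.88]
pos [516.84  38.08 183.08] tool y yaw 105.8235727041552 clk 5.7 d [0.   0.   0.04]
[0.   0.   0.04]
```

>>> arm_command --steps '[0.001, 0.001, 0.015, 0, 0.001, 0.001, 0.015, 0, 0, 0, 0.009, 0, 0, 0, 0.002, 0, 0.0033, 0, 0.0046, 0, 0, 0, 0, 0]'

```text
clock: 6.45
position: [512.6, 39.3, 139.7]
ee_rot: [-0.139, 0.99, 0.0, 0.004]
contact_force: [-1.4, 0.3, 9.7]
gripper_width: 8.3
grasp_force: 62.1
```

```bash
python3 -c "
from h import *
S(-26,0,146)"
```

```text
stand frame now [-27.99   0.49 139.67] roll needed 0.0020734315905723832 F [-1.41  0.27  9.75]
pos [512.64  39.35 139.67] tool y yaw 105.93243402485962 clk 6.45 d [-0.   -0.   -0.01]
[-0.   -0.   -0.01]
```

>>> arm_command --steps '[0.0028, 0, 0.0051, 0, 0.002, 0, 0.0053, 0, 0.0014, 0, 0.0056, 0, 0.0005, 0, 0.003, 0, 0, 0, 0, 0]'

```text
clock: 7.08
position: [502.9, 36.6, 120.9]
ee_rot: [-0.138, 0.99, -0.0, 0.0]
contact_force: [-11.1, -0.4, 19.1]
gripper_width: 8.4
grasp_force: 72.5
```

Run:
```python
from h import *
S(-26,0,146)
a=get_image('wrist')[:,:,::-1];b=get_image('scene')[180:360,180:420,::-1]
cv2.imwrite('pics/w3.png',np.vstack([cv2.resize(a,(400,300)),cv2.resize(b,(400,300))]))
```

```text
stand frame now [-38.07   0.45 120.86] roll needed 0.0016036480727679159 F [-11.07  -0.41  19.11]
pos [502.95  36.56 120.86] tool y yaw 105.90551741200461 clk 7.075 d [-0.01 -0.   -0.03]
[-0.01 -0.   -0.03]
```

View pics/w3.png

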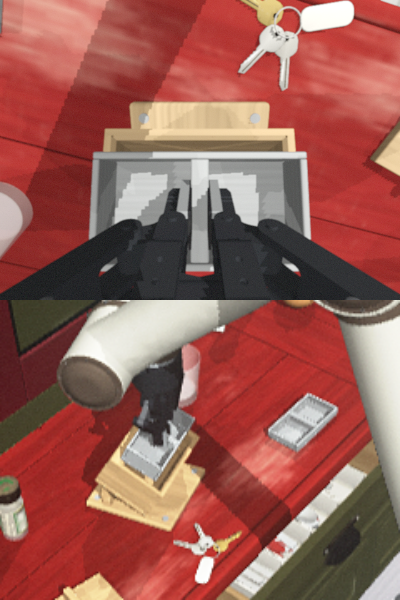

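Lower crop and wrist view: box tilted flush with the mouth plane, resting on the rear wall; glass, keys and jar untouched. Now shift forward and insert along the pocket axis.

>>> arm_command --steps '[0.002, 0, -0.0035, 0, 0.006, 0, 0.0035, 0, 0.0055, 0, 0.003, 0, -0.002, 0, 0.0035, 0, -0.002, 0, 0.0035, 0, -0.002, 0, 0.0035, 0, 0, 0, 0, 0]'

```text
clock: 8.05
position: [496.7, 35.1, 103.3]
ee_rot: [-0.138, 0.99, -0.0, -0.0]
contact_force: [-0.6, -0.2, -1.7]
gripper_width: 8.8
grasp_force: 69.2
```

```bash
cat >> h.py <<'E'
def P(pz=8):
    s=read_state();q=R.from_euler('z',-.276).apply(np.array(s['position'])-[539.7,46.5,0]);F=R.from_euler('z',-.276).apply(s['contact_force'])
    h,v=q[0],q[2]+pz-47;c,d=3**.5/2,.5
    print('contact-centre in pocket x %.1f y %.1f z %.1f | F pocket x %.1f y %.1f z %.1f | clk %.2f w %.1f g %.1f'%(c*h+d*v,q[1],-d*h+c*v,c*F[0]+d*F[2],F[1],-d*F[0]+c*F[2],s['clock'],s['gripper_width'],s['grasp_force']))
E
python3 -c "
from h import *
P()"
```

```text
contact-centre in pocket x -6.3 y 0.7 z 78.0 | F pocket x -1.3 y -0.0 z -1.1 | clk 8.05 w 8.8 g 69.2
```

>>> arm_command --steps '[-0.002, -0.0005, 0.0035, 0, -0.002, 0, 0.0035, 0, -0.002, 0, 0.0035, 0, -0.002, 0, 0.0035, 0, -0.002, 0, 0.0035, 0, 0, 0, 0, 0]'

```text
clock: 8.8
position: [507.4, 37.7, 95.9]
ee_rot: [-0.14, 0.99, -0.001, 0.002]
contact_force: [-22.2, 5.4, 58.5]
gripper_width: 8.5
grasp_force: 81.7
```

```bash
python3 -c "
from h import *
P()"
```

```text
contact-centre in pocket x -0.5 y 0.4 z 66.1 | F pocket x 12.1 y 11.2 z 60.6 | clk 8.80 w 8.5 g 81.7
```

>>> arm_command --steps '[0.002, 0, -0.0035, 0, 0.002, 0, -0.0035, 0, 0, 0, 0, 0]'

```text
clock: 9.18
position: [506.8, 37.6, 96.8]
ee_rot: [-0.139, 0.99, 0.0, 0.005]
contact_force: [1.3, 2.9, 14.0]
gripper_width: 8.6
grasp_force: 75.1
```

Run:
```python
from h import *
P()
c=get_calibration('wrist');np.save('c4.npy',c,allow_pickle=True)
a=get_image('wrist')[150:450,100:540,::-1];cv2.imwrite('pics/w4.png',cv2.resize(a,None,fx=1.8,fy=1.8))
```

```text
contact-centre in pocket x -0.6 y 0.4 z 67.1 | F pocket x 8.8 y 2.5 z 11.0 | clk 9.18 w 8.6 g 75.1
```

View pics/w4.png

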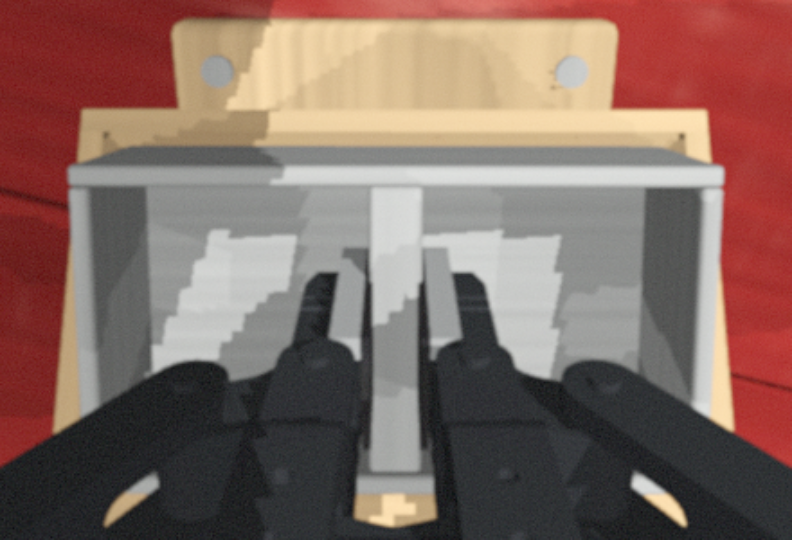

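```bash
cat > fit.py <<'E'
from h import *
from scipy.optimize import least_squares
def fit(c,feat,px,x0=(0,0,40,0)):
    "box in pocket: x,y,z, extra tilt about y (deg), yaw(deg)"
    T=pocket(539.7,46.5,.276)
    def F(p):
        B=R.from_euler('y',p[3],degrees=True).apply(np.array(feat,float))+p[:3]
        return (proj(c,B@T[:3,:3].T+T[:3,3])-px).ravel()
    r=least_squares(F,x0);print('x y z tilt(+ = top to rear)',r.x);print(r.fun.reshape(-1,2));return r.x
E
python3 - <<'E'
from fit import *
c=np.load('c4.npy',allow_pickle=True).item()
f=[(-32,-60,36),(-32,60,36),(-28,-5,35),(-28,5,35),(28,-5,35),(28,5,35)]
px=np.array([(69,168),(723,168),(371,188),(421,188),(371,471),(420,471)])/1.8+[100,150]
fit(c,f,px)
E
```

```text
x y z tilt(+ = top to rear) [-5.57  0.03 42.68 18.84]
[[ 0.12 -0.51]
 [-0.08  0.31]
 [-1.02  0.11]
 [ 1.14  0.18]
 [-0.72 -0.08]
 [ 0.54 -0.02]]
```

Run:
```python
from fit import *
c=np.load('c4.npy',allow_pickle=True).item()
T=np.array(c['cam_to_world']);T[:3,3]+=np.array([502.95,36.56,120.86])-[506.8,37.6,96.8];c['cam_to_world']=T
f=[(-32,-60,36),(-32,60,36),(-28,-5,35),(-28,5,35),(28,-5,35),(28,5,35)]
px=np.array([(92,154),(308,154),(190,160),(209,160),(190,264),(209,264)])/.625
fit(c,f,px,(10,0,60,0))
```

```text
x y z tilt(+ = top to rear) [10.89 -0.06 63.06  7.59]
[[-0.48 -1.37]
 [-0.41 -0.59]
 [ 1.27  0.95]
 [-0.47  1.01]
 [ 0.51 -0.02]
 [-0.42  0.03]]
```

>>> arm_command --steps '[0.002, 0, -0.0035, 0, 0.004, 0, -0.007, 0, 0.004, 0, -0.007, 0, 0.004, 0, -0.007, 0, 0.004, 0, -0.007, 0, 0.002, 0, -0.0035, 0, -0.0104, 0, -0.006, 0, -0.0104, 0, -0.006, 0, 0, 0, 0, 0, 0, 0, 0, 0]'

```text
clock: 10.48
position: [502.9, 36.4, 139.8]
ee_rot: [-0.138, 0.99, -0.0, -0.001]
contact_force: [-0.2, 0.8, -2.6]
gripper_width: 8.3
grasp_force: 72.8
```

Run:
```python
from h import *
P()
c=get_calibration('wrist');np.save('c5.npy',c,allow_pickle=True)
a=get_image('wrist')[:,:,::-1];cv2.imwrite('pics/w5.png',a)
```

```text
contact-centre in pocket x 17.3 y 0.3 z 106.3 | F pocket x -1.3 y 0.9 z -2.3 | clk 10.47 w 8.3 g 72.8
```

>>> arm_command --steps '[-0.0048, -0.0003, 0.0068, 0, 0.0007, 0, 0.0043, 0, 0.0007, 0, 0.0043, 0, 0.0007, 0, 0.0043, 0, 0.0007, 0, 0.0044, 0, 0.0008, 0, 0.0044, 0, 0, 0, 0, 0]'

```text
clock: 11.4
position: [502.6, 35.9, 114.8]
ee_rot: [-0.138, 0.99, -0.0, -0.001]
contact_force: [-13.7, 0.9, 22.3]
gripper_width: 8.3
grasp_force: 85.1
```

```bash
cat > prof.py <<'E'
from fit import *
def prof(save=None,cols=(318,320,322)):
    c=get_calibration('wrist');a=get_image('wrist')
    if save: np.save(save+'.npy',c,allow_pickle=True);cv2.imwrite('pics/'+save+'.png',a[:,:,::-1])
    g=cv2.cvtColor(a,cv2.COLOR_RGB2GRAY)[:,cols[0]:cols[-1]+1].mean(1);d=np.diff(g)
    print([(i,int(g[i]),int(g[i+1])) for i in range(len(d)) if abs(d[i])>9]);return c
E
python3 - <<'E'
from prof import *
P();prof('w6')
a=cv2.imread('pics/w5.png');g=cv2.cvtColor(a,cv2.COLOR_BGR2GRAY)[:,318:323].mean(1);print([(i,int(g[i]),int(g[i+1])) for i in range(479) if abs(g[i+1]-g[i])>9])
E
```

```text
contact-centre in pocket x 4.4 y -0.1 z 85.0 | F pocket x -0.0 y 4.6 z 25.7 | clk 11.40 w 8.3 g 85.1
[(164, 135, 146), (165, 146, 170), (166, 170, 185), (167, 185, 196), (210, 203, 212), (220, 213, 202), (221, 202, 190), (228, 178, 157), (229, 157, 123), (230, 123, 98), (236, 102, 130), (237, 130, 172), (238, 172, 206), (239, 206, 221), (246, 222, 210), (247, 210, 189), (248, 189, 168), (249, 168, 186), (250, 186, 210), (251, 210, 224), (321, 197, 185), (322, 185, 162), (323, 162, 146), (379, 156, 165), (419, 166, 144), (420, 144, 107), (421, 107, 98), (422, 98, 117), (423, 117, 137), (424, 137, 152), (425, 152, 161), (440, 164, 149), (441, 149, 111), (442, 111, 63), (443, 63, 48)]
[(157, 132, 142), (158, 142, 163), (159, 163, 185), (160, 185, 199), (205, 215, 205), (206, 205, 192), (212, 185, 168), (213, 168, 132), (214, 132, 102), (240, 139, 164), (241, 164, 193), (242, 193, 209), (250, 208, 196), (251, 196, 175), (253, 177, 203), (254, 203, 215), (316, 197, 185), (321, 177, 165), (322, 165, 151), (366, 157, 170), (410, 169, 152), (411, 152, 115), (412, 115, 103), (413, 103, 124), (414, 124, 145), (415, 145, 159), (416, 159, 168), (423, 164, 144), (424, 144, 114), (425, 114, 96), (441, 84, 70), (442, 70, 54), (447, 49, 39)]
```

```bash
cat >> prof.py <<'E'
def tilt(c,feat,rows,piv,tc,rel=(0,0)):
    "piv: pivot in part frame (x,z); tc: TCP world; fits tilt and small pivot slips"
    q=R.from_euler('z',-.276).apply(np.array(tc)-[539.7,46.5,0]);h,v=q[0],q[2]+8-47;C,D=3**.5/2,.5
    p=np.array([C*h+D*v,0,-D*h+C*v]);T=pocket(539.7,46.5,.276)
    def F(u):
        B=R.from_euler('y',u[0],degrees=True).apply(np.array(feat,float)-[piv[0]+u[1],0,piv[1]+u[2]])+p
        r=proj(c,B@T[:3,:3].T+T[:3,3])[:,1]-rows
        return np.r_[r,u[1:]/2]
    r=least_squares(F,[0,0,0]);o=R.from_euler('y',r.x[0],degrees=True).apply([-piv[0]-r.x[1],0,-piv[1]-r.x[2]])+p
    print('tilt, slip',r.x,'res',r.fun,'origin in pocket',o)
E
python3 - <<'E'
from prof import *
f=[(-32,0,36),(-28,0,35),(28,0,35)]
for n,rows,tc in [('c5',(241,252,411),(502.9,36.4,139.8)),('w6',(238,249.5,420.5),(502.6,35.9,114.8))]:
    tilt(np.load(n+'.npy',allow_pickle=True).item(),f,rows,(-3.1,24.7),tc)
E
```

```text
tilt, slip [18.03  0.22  0.13] res [-0.22  0.23  0.    0.11  0.06] origin in pocket [12.41  0.   81.88]
tilt, slip [ 2.29 -1.89 -0.75] res [-0.09  0.15 -0.2  -0.94 -0.38] origin in pocket [ 8.51  0.   60.81]
```

>>> arm_command --steps '[-0.0035, 0, -0.002, 0, -0.0015, 0, 0.0026, 0, -0.0015, 0, 0.0026, 0, 0, 0, 0, 0]'

```text
clock: 11.95
position: [502.2, 35.7, 109.9]
ee_rot: [-0.137, 0.99, -0.001, -0.009]
contact_force: [-25.5, 0.6, 26.7]
gripper_width: 8.2
grasp_force: 93.2
```

Run:
```python
from prof import *
P();prof('w7');print(read_state()['position'])
```

```text
contact-centre in pocket x 1.7 y -0.2 z 80.9 | F pocket x -7.8 y 7.6 z 35.3 | clk 11.95 w 8.2 g 93.2
[(34, 78, 87), (168, 131, 141), (169, 141, 160), (170, 160, 180), (171, 180, 194), (225, 208, 193), (232, 183, 171), (233, 171, 147), (234, 147, 136), (235, 136, 171), (236, 171, 203), (237, 203, 218), (244, 220, 204), (245, 204, 176), (246, 176, 165), (247, 165, 190), (248, 190, 212), (324, 208, 196), (325, 196, 164), (326, 164, 144), (419, 168, 152), (420, 152, 117), (421, 117, 105), (422, 105, 123), (423, 123, 142), (424, 142, 152), (440, 175, 160), (441, 160, 118), (442, 118, 66), (443, 66, 43)]
[502.27  35.73 109.96]
```

Run:
```python
from prof import *
f=[(-32,0,36),(-28,0,35),(28,0,35)]
tilt(np.load('w7.npy',allow_pickle=True).item(),f,(236,246.5,420.5),(-4,24.4),(502.27,35.7,109.9))
```

```text
tilt, slip [-1.37 -1.17 -1.71] res [-0.43  0.8  -0.39 -0.59 -0.86] origin in pocket [ 7.42  0.   58.32]
```

>>> arm_command --steps '[0.0045, 0, -0.0078, 0, 0.0063, 0, 0.0037, 0, 0.0063, 0, 0.0036, 0, -0.0025, 0, 0.0043, 0, -0.0025, 0, 0.0043, 0, 0, 0, 0, 0]'

```text
clock: 12.75
position: [499.2, 35.0, 99.7]
ee_rot: [-0.138, 0.99, -0.0, -0.001]
contact_force: [0.1, -0.5, -2.0]
gripper_width: 8.4
grasp_force: 88.1
```

Run:
```python
from prof import *
P();prof('w8');print(read_state()['position'])
```

```text
contact-centre in pocket x -6.1 y -0.1 z 73.6 | F pocket x -1.0 y -0.5 z -1.7 | clk 12.75 w 8.4 g 88.1
[(174, 133, 147), (175, 147, 169), (176, 169, 185), (177, 185, 195), (227, 203, 212), (235, 207, 195), (237, 200, 215), (244, 223, 210), (245, 210, 187), (246, 187, 159), (247, 159, 172), (248, 172, 205), (249, 205, 222), (322, 208, 195), (323, 195, 171), (324, 171, 157), (419, 168, 153), (420, 153, 120), (421, 120, 102), (422, 102, 119), (423, 119, 134), (424, 134, 148), (440, 170, 158), (441, 158, 119), (442, 119, 71), (443, 71, 50)]
[499.22  34.97  99.97]
```

>>> arm_command --steps '[-0.0015, 0, 0.0026, 0, -0.0015, 0, 0.0026, 0, -0.0015, 0, 0.0026, 0, -0.0015, 0, 0.0026, 0, 0, 0, 0, 0]'

```text
clock: 13.42
position: [503.7, 36.2, 89.2]
ee_rot: [-0.138, 0.99, -0.0, -0.001]
contact_force: [-3.2, -1.3, -4.6]
gripper_width: 8.3
grasp_force: 88.0
```

Run:
```python
from prof import *
P();prof('w9');print(read_state()['position'])
```

```text
contact-centre in pocket x -7.3 y -0.1 z 62.2 | F pocket x -5.3 y -0.4 z -2.3 | clk 13.43 w 8.3 g 88.0
[(169, 130, 145), (170, 145, 164), (171, 164, 180), (172, 180, 190), (235, 206, 194), (237, 201, 214), (244, 220, 206), (245, 206, 182), (246, 182, 160), (247, 160, 175), (248, 175, 204), (249, 204, 220), (319, 199, 180), (320, 180, 167), (331, 162, 151), (419, 167, 151), (420, 151, 117), (421, 117, 101), (422, 101, 117), (423, 117, 137), (424, 137, 147), (435, 172, 184), (440, 190, 177), (441, 177, 134), (442, 134, 77), (443, 77, 46)]
[503.67  36.19  89.26]
```

>>> arm_command --steps '[-0.0015, 0, 0.0026, 0, -0.0015, 0, 0.0026, 0, -0.0015, 0, 0.0026, 0, -0.0015, 0, 0.0026, 0, -0.0015, 0, 0.0026, 0, 0, 0, 0, 0]'

```text
clock: 14.22
position: [512.0, 38.6, 76.7]
ee_rot: [-0.138, 0.99, -0.0, -0.0]
contact_force: [-4.5, -1.1, -4.2]
gripper_width: 8.3
grasp_force: 87.7
```

```bash
python3 -c "
from prof import *
P();prof('w10')"
```

```text
contact-centre in pocket x -6.1 y -0.1 z 47.1 | F pocket x -6.1 y 0.2 z -1.4 | clk 14.22 w 8.3 g 87.7
[(156, 124, 134), (157, 134, 151), (158, 151, 171), (159, 171, 182), (210, 190, 202), (211, 202, 216), (225, 212, 203), (234, 194, 179), (235, 179, 165), (236, 165, 189), (237, 189, 207), (244, 211, 199), (245, 199, 173), (246, 173, 151), (247, 151, 168), (248, 168, 197), (249, 197, 211), (327, 185, 175), (328, 175, 151), (329, 151, 135), (419, 161, 143), (420, 143, 108), (421, 108, 96), (422, 96, 112), (423, 112, 129), (424, 129, 141), (434, 152, 126), (435, 126, 98), (436, 98, 78), (439, 84, 94), (441, 99, 76), (442, 76, 45), (443, 45, 32)]
```

>>> arm_command --steps '[-0.0015, 0, 0.0026, 0, -0.0015, 0, 0.0026, 0, -0.0015, 0, 0.0026, 0, -0.0015, 0, 0.0026, 0, -0.0015, 0, 0.0026, 0, -0.0015, 0, 0.0026, 0, 0, 0, 0, 0]'

```text
clock: 15.15
position: [520.1, 40.8, 61.1]
ee_rot: [-0.138, 0.99, -0.0, -0.001]
contact_force: [-5.4, -1.7, -4.3]
gripper_width: 8.0
grasp_force: 87.9
```

```bash
python3 -c "
from prof import *
P();prof('w11')"
```

```text
contact-centre in pocket x -6.6 y -0.1 z 29.4 | F pocket x -7.0 y -0.2 z -0.9 | clk 15.15 w 8.0 g 87.9
[(35, 80, 90), (143, 130, 145), (144, 145, 167), (145, 167, 180), (146, 180, 190), (197, 198, 211), (198, 211, 223), (213, 222, 212), (224, 205, 191), (225, 191, 152), (226, 152, 122), (236, 120, 136), (237, 136, 149), (242, 166, 186), (243, 186, 206), (245, 202, 181), (246, 181, 161), (247, 161, 179), (248, 179, 205), (249, 205, 219), (318, 206, 197), (319, 197, 178), (320, 178, 166), (331, 160, 149), (409, 155, 146), (419, 136, 122), (420, 122, 100), (422, 97, 113), (423, 113, 123), (433, 136, 127), (434, 127, 110), (435, 110, 91), (441, 87, 68), (442, 68, 53), (446, 51, 41)]
```

>>> arm_command --steps '[0, 0, 0, 0, 0, 0, 0, 0, 0, 0, 0, 0, 0.003, 0, -0.0052, 0, 0.006, 0, -0.0104, 0, 0.006, 0, -0.0104, 0, 0.005, 0, -0.0087, 0]' --grip 0.028

```text
clock: 16.08
position: [501.2, 35.5, 97.2]
ee_rot: [-0.138, 0.99, 0.0, 0.001]
contact_force: [-0.0, 1.5, 0.5]
gripper_width: 28.1
grasp_force: 0.0
```

>>> arm_command --steps '[0, 0, 0, 0, 0, 0, 0, 0, -0.003, 0, 0.0052, 0, -0.003, 0, 0.0052, 0, 0, 0, 0, 0]' --grip 0.0

```text
clock: 16.7
position: [507.0, 37.2, 84.7]
ee_rot: [-0.138, 0.99, -0.0, -0.001]
contact_force: [-0.9, 0.5, -0.3]
gripper_width: 0.0
grasp_force: 0.0
```

```bash
python3 -c "
from prof import *
P(0);prof('w12')"
```

```text
contact-centre in pocket x -10.5 y -0.1 z 49.6 | F pocket x -0.8 y 0.7 z 0.1 | clk 16.70 w 0.0 g 0.0
[(164, 132, 146), (165, 146, 165), (166, 165, 180), (167, 180, 190), (218, 202, 216), (219, 216, 226), (240, 206, 191), (241, 191, 152), (242, 152, 124), (249, 122, 139), (250, 139, 153), (254, 168, 190), (255, 190, 207), (256, 207, 197), (257, 197, 168), (259, 176, 205), (260, 205, 221), (286, 222, 206), (287, 206, 153), (288, 153, 72), (289, 72, 41), (346, 53, 41), (398, 38, 59), (399, 59, 97), (400, 97, 127), (402, 120, 105), (404, 109, 124), (405, 124, 135), (413, 128, 108), (414, 108, 91), (429, 127, 104), (430, 104, 85), (432, 92, 125), (433, 125, 162), (434, 162, 182), (440, 188, 175), (441, 175, 131), (442, 131, 72), (443, 72, 29)]
```

>>> arm_command --steps '[-0.0015, 0, 0.0026, 0, -0.0015, 0, 0.0026, 0, -0.001, 0, 0.0017, 0, -0.001, 0, 0.0017, 0, 0, 0, 0, 0]'

```text
clock: 17.38
position: [512.7, 38.7, 79.7]
ee_rot: [-0.139, 0.99, -0.0, 0.001]
contact_force: [-5.0, -0.3, 17.5]
gripper_width: 0.1
grasp_force: 8.5
```

```bash
python3 -c "
from prof import *
P(0)"
```

```text
contact-centre in pocket x -8.0 y -0.1 z 42.3 | F pocket x 4.5 y 1.1 z 17.6 | clk 17.38 w 0.1 g 8.5
```

>>> arm_command --steps '[-0.001, 0, 0.0017, 0, -0.001, 0, 0.0017, 0, 0, 0, 0, 0, 0, 0, 0, 0]'

```text
clock: 17.88
position: [511.8, 38.4, 75.8]
ee_rot: [-0.138, 0.99, -0.001, -0.002]
contact_force: [-10.5, 0.6, 19.4]
gripper_width: -0.2
grasp_force: 10.9
```

```bash
python3 -c "
from prof import *
P(0);prof('w13')"
```

```text
contact-centre in pocket x -10.7 y -0.2 z 39.4 | F pocket x 1.1 y 3.5 z 21.8 | clk 17.88 w -0.2 g 10.9
[(37, 81, 93), (157, 127, 138), (158, 138, 156), (159, 156, 175), (160, 175, 187), (211, 196, 207), (212, 207, 221), (226, 222, 211), (235, 206, 193), (236, 193, 160), (237, 160, 128), (248, 124, 137), (249, 137, 151), (256, 158, 144), (257, 144, 160), (258, 160, 196), (259, 196, 217), (286, 215, 198), (287, 198, 143), (288, 143, 68), (289, 68, 38), (398, 35, 62), (399, 62, 104), (400, 104, 138), (401, 138, 147), (403, 141, 124), (404, 124, 101), (406, 102, 119), (407, 119, 130), (416, 127, 111), (419, 100, 88), (423, 95, 106), (430, 114, 137), (431, 137, 158), (437, 156, 142), (438, 142, 112), (439, 112, 86), (440, 86, 75), (441, 75, 55), (442, 55, 36)]
```

>>> arm_command --steps '[-0.0015, 0, 0.0026, 0, -0.001, 0, 0.0017, 0, 0, 0, 0, 0, 0, 0, 0, 0]'

```text
clock: 18.42
position: [512.1, 38.4, 75.3]
ee_rot: [-0.139, 0.99, -0.001, -0.004]
contact_force: [-25.3, 0.8, 49.4]
gripper_width: -0.1
grasp_force: 27.1
```

```bash
python3 -c "
from prof import *
P(0)"
```

```text
contact-centre in pocket x -10.8 y -0.3 z 38.9 | F pocket x 3.8 y 7.7 z 54.9 | clk 18.43 w -0.1 g 27.1
```

>>> arm_command --steps '[0.004, 0, -0.007, 0, 0.006, 0, -0.0104, 0, 0.006, 0, -0.0104, 0, 0.0065, 0, -0.0113, 0, 0, 0, -0.04, 0, 0, 0, -0.05, 0.137, 0, 0, -0.02, 0.136, 0, 0, 0, 0]'

```text
clock: 19.42
position: [495.3, 33.9, 220.3]
ee_rot: [-0.002, 1.0, 0.001, 0.002]
contact_force: [0.2, 0.3, -0.6]
gripper_width: -0.1
grasp_force: 0.0
```

```bash
python3 -c "
from prof import *
prof('w14');print(delta([422,-230,180])*1000)"
```

```text
[(5, 78, 68), (9, 51, 69), (10, 69, 92), (16, 96, 107), (17, 107, 140), (18, 140, 174), (19, 174, 192), (23, 189, 176), (24, 176, 153), (25, 153, 144), (26, 144, 157), (27, 157, 168), (28, 168, 153), (29, 153, 122), (30, 122, 89), (32, 82, 94), (151, 134, 153), (152, 153, 176), (153, 176, 186), (178, 202, 216), (179, 216, 225), (190, 204, 192), (191, 192, 162), (192, 162, 133), (193, 133, 123), (201, 130, 146), (202, 146, 157), (206, 162, 184), (207, 184, 208), (208, 208, 217), (283, 146, 170), (284, 170, 193), (286, 192, 164), (287, 164, 106), (288, 106, 56), (289, 56, 42), (399, 44, 56), (400, 56, 71), (401, 71, 83), (441, 91, 77), (442, 77, 59)]
pos [494.39  33.71 218.67] tool y yaw 90.31555497821446 clk 19.475 d [ 0.07 -0.26  0.04]
[  73.86 -263.34   38.45]
```

>>> arm_command --steps '[0.007, -0.025, 0, 0, 0.012, -0.044, 0.005, 0, 0.013, -0.045, 0.008, 0, 0.013, -0.047, 0.008, 0, 0.013, -0.047, 0.008, 0, 0.011, -0.038, 0.006, 0, 0.005, -0.017, 0.003, 0, 0, 0, 0, 0]' --grip 0.045

```text
clock: 20.48
position: [420.0, -230.2, 178.6]
ee_rot: [-0.001, 1.0, 0.001, -0.002]
contact_force: [-0.6, 0.2, -0.3]
gripper_width: 45.0
grasp_force: 0.0
```

Run:
```python
from prof import *
S(0,0,0)
c=get_calibration('wrist');a=get_image('wrist');cv2.imwrite('pics/w15.png',a[:,:,::-1])
hsv=cv2.cvtColor(a,cv2.COLOR_RGB2HSV);m=((hsv[...,1]<60)&(hsv[...,2]>110)).astype(np.uint8)
m=cv2.morphologyEx(m,cv2.MORPH_CLOSE,np.ones((15,15)))
cs,_=cv2.findContours(m,0,2)
for k in sorted(cs,key=cv2.contourArea)[-3:]:
    r=cv2.minAreaRect(k);b=cv2.boxPoints(r);print(cv2.contourArea(k),b.tolist())
    Q=np.array([ray(c,p,18) for p in b]);print(Q[:,:2],Q.mean(0),[np.linalg.norm(Q[i]-Q[i-1]) for i in range(4)])
```

```text
stand frame now [-190.54 -233.63  178.55] roll needed -0.2735004424875571 F [-0.62  0.23 -0.33]
pos [ 420.04 -230.21  178.55] tool y yaw 90.1432140961132 clk 20.475 d [-0.12  0.28  0.18]
[-0.12  0.28  0.18]
5921.0 [[442.0, 0.0], [639.0, 0.0], [639.0, 32.0], [442.0, 32.0]]
[[ 282.19 -149.73]
 [ 281.89  -20.31]
 [ 301.03  -15.82]
 [ 301.32 -147.98]] [291.61 -83.46  18.  ] [np.float64(19.204736231621887), np.float64(129.41402171995182), np.float64(19.656783652426803), np.float64(132.16514291199746)]
13035.0 [[238.0, 168.0], [400.0, 168.0], [400.0, 251.0], [238.0, 251.0]]
[[ 392.79 -289.81]
 [ 392.6  -170.59]
 [ 457.74 -166.63]
 [ 457.89 -293.53]] [ 425.26 -230.14   18.  ] [np.float64(65.20158902578417), np.float64(119.226656012219), np.float64(65.25697532761906), np.float64(126.90270561358167)]
18158.5 [[-2.4799098169279608e-15, 0.0], [353.0, 0.0], [353.0, 81.0], [0.0, 81.0]]
[[ 282.86 -439.3 ]
 [ 282.33 -208.12]
 [ 332.35 -206.8 ]
 [ 332.83 -450.79]] [ 307.59 -326.25   18.  ] [np.float64(51.27843200044672), np.float64(231.1787321893792), np.float64(50.042004515268566), np.float64(243.99518391100833)]
```

>>> arm_command --steps '[-0.0012, 0, 0.04, 0, 0, 0, 0.045, 0, 0, 0, 0.04, 0, 0, 0, 0.03, 0, 0, 0, 0.0115, 0, 0, 0, 0.005, 0, 0, 0, 0, 0]' --grip 0.045

```text
clock: 21.4
position: [423.5, -229.5, 9.6]
ee_rot: [-0.002, 1.0, -0.0, 0.001]
contact_force: [0.4, 0.2, 0.2]
gripper_width: 45.0
grasp_force: 0.0
```

>>> arm_command --steps '[0, 0, 0, 0, 0, 0, 0, 0, 0, 0, 0, 0, 0, 0, 0, 0, 0, 0, 0, 0]' --grip 0.0

```text
clock: 22.02
position: [423.5, -229.7, 10.0]
ee_rot: [-0.002, 1.0, -0.0, 0.001]
contact_force: [-1.6, 1.1, 5.9]
gripper_width: 7.6
grasp_force: 60.1
```

>>> arm_command --steps '[0, 0, 0, 0, 0, 0, -0.004, 0, 0, 0, 0, 0]' --grip 0.02

```text
clock: 22.4
position: [423.1, -229.6, 13.3]
ee_rot: [-0.002, 1.0, -0.0, 0.0]
contact_force: [-0.3, -0.5, 0.6]
gripper_width: 20.1
grasp_force: 0.0
```

>>> arm_command --steps '[0, 0, 0, 0, 0, 0, 0, 0, 0, 0, 0, 0, 0, 0, 0, 0, 0, 0, -0.02, 0, 0, 0, -0.05, 0, 0, 0, -0.06, 0, 0, 0, -0.06, 0, 0, 0, 0, -0.137, 0, 0, 0, -0.136, 0, 0, 0, 0]' --grip 0.0

```text
clock: 23.78
position: [422.3, -229.3, 202.2]
ee_rot: [-0.137, 0.991, 0.0, -0.001]
contact_force: [0.0, 0.1, -2.0]
gripper_width: 7.2
grasp_force: 58.9
```

```bash
python3 -c "
from prof import *
print(read_state()['gripper_width'],S(-35,0,200))
print(delta(S(-35,0,200))*1000)"
```

```text
stand frame now [-188.07 -233.38  202.24] roll needed -0.001141064817586912 F [ 0.05  0.11 -1.97]
pos [ 422.34 -229.3   202.24] tool y yaw 105.74825694741213 clk 23.775 d [-0.15  0.23  0.  ]
[-0.15  0.23  0.  ]
7.156155685968517 [506.02  36.96 200.  ]
stand frame now [-188.07 -233.38  202.24] roll needed -0.001141064817586912 F [ 0.05  0.11 -1.97]
pos [ 422.34 -229.3   202.24] tool y yaw 105.74825694741213 clk 23.775 d [-0.15  0.23  0.  ]
[-0.15  0.23  0.  ]
pos [ 422.34 -229.3   202.24] tool y yaw 105.74825694741213 clk 23.775 d [-0.15  0.23  0.  ]
[-152.81  233.55    2.36]
```

>>> arm_command --steps '[-0.014, 0.02, 0, 0, -0.026, 0.038, 0, 0, -0.032, 0.046, 0, 0, -0.032, 0.046, 0, 0, -0.032, 0.046, 0, 0, -0.0253, 0.0374, 0.01, 0, 0, 0, 0.02, 0, 0, 0, 0.02, 0, 0, 0, 0, 0, 0, 0, 0, 0]'

```text
clock: 25.02
position: [514.7, 39.0, 153.4]
ee_rot: [-0.138, 0.991, -0.0, 0.0]
contact_force: [-0.8, -0.4, -0.9]
gripper_width: 7.3
grasp_force: 59.0
```

Run:
```python
from prof import *
P(4);print(read_state()['position']);prof('w16')
```

```text
contact-centre in pocket x 32.6 y -0.4 z 108.7 | F pocket x -1.2 y -0.1 z -0.4 | clk 25.02 w 7.3 g 59.0
[514.72  38.99 153.4 ]
[(137, 136, 158), (138, 158, 184), (139, 184, 198), (167, 202, 213), (168, 213, 225), (177, 216, 206), (183, 200, 184), (184, 184, 147), (185, 147, 121), (197, 133, 153), (203, 155, 175), (204, 175, 210), (205, 210, 223), (226, 223, 210), (227, 210, 177), (228, 177, 154), (237, 167, 188), (238, 188, 208), (246, 208, 194), (248, 189, 204), (298, 186, 175), (299, 175, 163), (300, 163, 145), (377, 165, 149), (378, 149, 124), (380, 125, 144), (381, 144, 157), (387, 167, 153), (388, 153, 123), (389, 123, 96), (441, 89, 75), (442, 75, 58), (475, 41, 31)]
```

```bash
sed -i 's/piv,tc,rel=(0,0))/piv,tc,pz=8)/; s/q\[2\]+8-47;C,D/q[2]+pz-47;C,D/' prof.py
python3 - <<'E'
from prof import *
f=[(-32,0,18),(-28,0,17),(28,0,17)]
tilt(np.load('w16.npy',allow_pickle=True).item(),f,(238,247.5,378.5),(-3,14),(514.7,39,153.4),4)
E
```

```text
tilt, slip [-31.72   2.57  -1.65] res [ 0.44 -0.31  0.14  1.28 -0.83] origin in pocket [39.46  0.   98.38]
```

```bash
sed -i 's/pz=8)/pz=8,t0=15)/; s/least_squares(F,\[0,0,0\])/least_squares(F,[t0,0,0])/' prof.py
python3 - <<'E'
from prof import *
f=[(-32,0,18),(-28,0,17),(28,0,17)]
for t0 in (15,30): tilt(np.load('w16.npy',allow_pickle=True).item(),f,(238,247.5,378.5),(-3,14),(514.7,39,153.4),4,t0)
E
```

```text
tilt, slip [32.33  1.44  0.83] res [-0.03  0.12  0.06  0.72  0.41] origin in pocket [25.98  0.   95.3 ]
tilt, slip [32.33  1.44  0.83] res [-0.03  0.12  0.06  0.72  0.41] origin in pocket [25.98  0.   95.3 ]
```

>>> arm_command --steps '[0.0009, 0.0003, 0.0216, 0, -0.0003, 0, 0.0045, 0, -0.0003, 0, 0.0045, 0, -0.0003, 0, 0.0045, 0, -0.0003, 0, 0.0045, 0, -0.0002, 0, 0.0044, 0, 0, 0, 0, 0]'

```text
clock: 25.95
position: [509.5, 37.8, 110.8]
ee_rot: [-0.137, 0.991, -0.001, -0.005]
contact_force: [-17.6, 0.9, 17.7]
gripper_width: 7.4
grasp_force: 75.4
```

Run:
```python
from prof import *
P(4);print(read_state()['position']);prof('w17')
```

```text
contact-centre in pocket x 6.7 y -0.2 z 74.5 | F pocket x -5.5 y 5.7 z 23.7 | clk 25.95 w 7.4 g 75.4
[509.49  37.78 110.85]
[(155, 135, 155), (156, 155, 177), (157, 177, 191), (196, 198, 211), (197, 211, 224), (215, 196, 185), (216, 185, 151), (217, 151, 114), (218, 114, 97), (227, 98, 107), (228, 107, 120), (229, 120, 131), (234, 139, 129), (236, 126, 153), (237, 153, 189), (238, 189, 204), (252, 216, 195), (253, 195, 164), (255, 168, 201), (256, 201, 215), (292, 200, 186), (293, 186, 156), (294, 156, 137), (407, 161, 151), (408, 151, 128), (409, 128, 108), (411, 117, 137), (412, 137, 147), (439, 157, 146), (440, 146, 113), (441, 113, 76), (442, 76, 56), (443, 56, 46), (447, 48, 37)]
```

Run:
```python
from prof import *
f=[(-28,0,17),(28,0,17)]
for t0 in (0,10): tilt(np.load('w17.npy',allow_pickle=True).item(),f,(254.,409),(-1.8,14.6),(509.5,37.8,110.8),4,t0)
```

```text
tilt, slip [-12.13  -4.17   0.55] res [-0.13 -0.23 -2.09  0.28] origin in pocket [15.71  0.   60.87]
tilt, slip [ 6.64 -5.03  0.01] res [-0.41 -0.06 -2.51  0.  ] origin in pocket [11.78  0.   59.13]
```

Run:
```python
import cv2
a=cv2.imread('pics/w17.png')[180:450,100:540];cv2.imwrite('pics/w17c.png',cv2.resize(a,None,fx=1.8,fy=1.8,interpolation=cv2.INTER_CUBIC))
```

```text
(no output)
```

View pics/w17c.png

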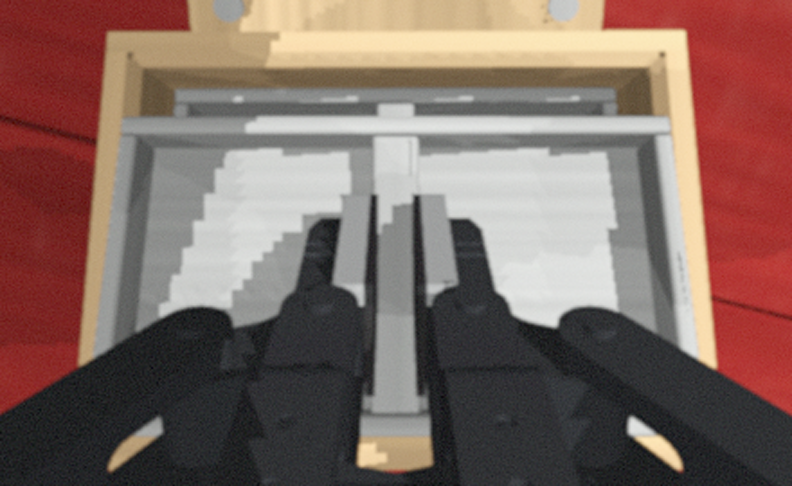

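Tray held above the mouth with the deep box seated square inside it (its rim at row 90–115). Tray front rim (120,118)–(671,118), divider from row 137 to 411.

Run:
```python
from fit import *
c=np.load('w17.npy',allow_pickle=True).item()
o=np.array([100,180])
f=[(-32,-60,18),(-32,60,18),(-28,0,17),(28,0,17)]
px=np.array([(120,117),(671,117),(394.5,137),(398,411)])/1.8+o
fit(c,f,px,(10,0,60,0)); fit(c,f,px,(10,0,60,-15))
# deep box check: front rim corners and inner row
fit(c,[(-32,-60,36),(-32,60,36),(-28,0,35)],np.array([(175,90),(616,90),(396,104)])/1.8+o,(0,0,0,0))
```

```text
x y z tilt(+ = top to rear) [13.4  -0.5  54.9   0.59]
[[ 0.12  0.45]
 [ 0.13 -0.05]
 [ 0.72 -0.42]
 [-0.9   0.02]]
x y z tilt(+ = top to rear) [ 18.19  -0.5   69.68 -23.86]
[[ 0.12  0.61]
 [ 0.1   0.11]
 [ 0.72 -0.79]
 [-0.74  0.05]]
x y z tilt(+ = top to rear) [-15.52  -0.42  -9.6   20.16]
[[ 0.08  0.2 ]
 [ 0.08 -0.2 ]
 [-0.17  0.  ]]
```

>>> arm_command --steps '[0.005, 0.0003, -0.0087, 0, 0.0082, 0, 0.0047, 0, 0.0081, 0, 0.0047, 0, -0.002, 0, 0.0035, 0, -0.002, 0, 0.0035, 0, 0, 0, 0, 0]'

```text
clock: 26.75
position: [498.2, 35.1, 100.8]
ee_rot: [-0.138, 0.99, -0.0, -0.0]
contact_force: [-0.3, 0.0, -2.0]
gripper_width: 7.0
grasp_force: 72.7
```

Run:
```python
from prof import *
P(4);print(read_state()['position']);c=prof('w18')
T=pocket(539.7,46.5,.276);q=np.array([(-32,-60,36),(-32,60,36),(-28,0,35)],float)
print(((proj(np.load('w17.npy',allow_pickle=True).item(),q@T[:3,:3].T+T[:3,3])-[100,180])*1.8))
```

```text
contact-centre in pocket x -8.4 y 0.3 z 71.5 | F pocket x -1.2 y 0.1 z -1.6 | clk 26.75 w 7.0 g 72.7
[498.25  35.08 100.77]
[(175, 126, 139), (176, 139, 160), (177, 160, 177), (178, 177, 188), (228, 197, 206), (229, 206, 217), (240, 205, 193), (241, 193, 180), (242, 180, 171), (244, 176, 196), (245, 196, 213), (251, 221, 207), (252, 207, 181), (253, 181, 165), (254, 165, 185), (255, 185, 208), (291, 192, 169), (292, 169, 152), (407, 160, 149), (408, 149, 127), (409, 127, 108), (411, 116, 136), (412, 136, 146), (420, 164, 154), (421, 154, 135), (422, 135, 120), (429, 129, 148), (430, 148, 168), (431, 168, 179), (440, 164, 153), (441, 153, 114), (442, 114, 68), (443, 68, 46)]
[[175.62  93.86]
 [618.84  93.15]
 [397.28 108.72]]
```

>>> arm_command --steps '[-0.0015, 0, 0.0026, 0, -0.0015, 0, 0.0026, 0, -0.0015, 0, 0.0026, 0, 0, 0, 0, 0]'

```text
clock: 27.3
position: [502.2, 36.2, 93.2]
ee_rot: [-0.138, 0.99, -0.0, -0.0]
contact_force: [0.7, -0.1, -1.8]
gripper_width: 7.1
grasp_force: 72.7
```

Run:
```python
from prof import *
P(4);print(read_state()['position']);c=prof('w19')
```

```text
contact-centre in pocket x -8.5 y 0.3 z 62.9 | F pocket x -0.4 y -0.3 z -1.9 | clk 27.30 w 7.1 g 72.7
[502.25  36.22  93.23]
[(170, 125, 140), (171, 140, 158), (172, 158, 175), (173, 175, 185), (224, 200, 213), (236, 218, 209), (237, 209, 192), (238, 192, 180), (244, 172, 194), (245, 194, 210), (251, 217, 205), (252, 205, 179), (253, 179, 162), (254, 162, 182), (255, 182, 205), (289, 199, 187), (290, 187, 164), (291, 164, 146), (407, 158, 147), (408, 147, 120), (409, 120, 103), (410, 103, 114), (411, 114, 132), (412, 132, 146), (421, 152, 127), (422, 127, 100), (423, 100, 82), (425, 91, 130), (426, 130, 159), (427, 159, 170), (435, 182, 171), (436, 171, 160), (438, 169, 178), (440, 178, 164), (441, 164, 122), (442, 122, 69), (443, 69, 45), (446, 43, 28), (475, 42, 32)]
```

>>> arm_command --steps '[-0.0012, 0, 0.0021, 0, -0.0012, 0, 0.0021, 0, -0.0012, 0, 0.0021, 0, 0, 0, 0, 0]'

```text
clock: 27.85
position: [505.7, 37.2, 87.0]
ee_rot: [-0.138, 0.99, -0.0, -0.0]
contact_force: [-1.0, 1.1, 0.2]
gripper_width: 7.4
grasp_force: 72.9
```

Run:
```python
from prof import *
P(4)
```

```text
contact-centre in pocket x -8.5 y 0.4 z 55.7 | F pocket x -0.5 y 1.3 z 0.5 | clk 27.85 w 7.4 g 72.9
```

>>> arm_command --steps '[-0.001, 0, 0.0017, 0, -0.001, 0, 0.0017, 0, 0, 0, 0, 0]'

```text
clock: 28.22
position: [507.3, 37.7, 84.3]
ee_rot: [-0.138, 0.99, -0.0, -0.001]
contact_force: [-4.0, 0.3, 6.5]
gripper_width: 6.9
grasp_force: 73.6
```

Run:
```python
from prof import *
P(4);prof('w20')
```

```text
contact-centre in pocket x -8.4 y 0.3 z 52.5 | F pocket x -0.0 y 1.4 z 7.5 | clk 28.23 w 6.9 g 73.6
[(163, 122, 135), (164, 135, 155), (165, 155, 171), (166, 171, 181), (217, 191, 204), (218, 204, 216), (231, 214, 204), (240, 190, 164), (241, 164, 129), (242, 129, 114), (244, 120, 145), (245, 145, 182), (246, 182, 207), (247, 207, 217), (251, 214, 200), (252, 200, 173), (253, 173, 159), (254, 159, 186), (255, 186, 205), (298, 176, 158), (299, 158, 139), (407, 156, 139), (408, 139, 108), (409, 108, 97), (410, 97, 112), (411, 112, 128), (412, 128, 140), (420, 144, 128), (421, 128, 113), (422, 113, 125), (423, 125, 139), (424, 139, 148), (428, 152, 130), (429, 130, 97), (430, 97, 77), (432, 86, 108), (433, 108, 130), (440, 122, 111), (441, 111, 83), (442, 83, 50), (443, 50, 32), (476, 27, 36)]
```

>>> arm_command --steps '[0, 0, 0, 0, 0, 0, 0, 0, 0, 0, 0, 0, 0.003, 0, -0.0052, 0, 0.005, 0, -0.0087, 0, 0.004, 0, -0.007, 0]' --grip 0.028

```text
clock: 29.02
position: [495.9, 34.4, 105.6]
ee_rot: [-0.138, 0.99, 0.0, 0.0]
contact_force: [0.2, -0.2, 0.3]
gripper_width: 27.9
grasp_force: 0.0
```

>>> arm_command --steps '[0, 0, 0, 0, 0, 0, 0, 0, -0.003, 0, 0.0052, 0, -0.0015, 0, 0.0026, 0, -0.0015, 0, 0.0026, 0, -0.0015, 0, 0.0026, 0, 0, 0, 0, 0]' --grip 0.0

```text
clock: 29.9
position: [503.1, 36.4, 91.9]
ee_rot: [-0.138, 0.99, -0.0, -0.001]
contact_force: [-1.7, -0.9, 3.0]
gripper_width: -0.4
grasp_force: 2.0
```

Run:
```python
from prof import *
P(0)
```

```text
contact-centre in pocket x -10.5 y 0.3 z 57.9 | F pocket x -0.1 y -0.4 z 3.6 | clk 29.90 w -0.4 g 2.0
```

>>> arm_command --steps '[-0.0015, 0, 0.0026, 0, -0.0015, 0, 0.0026, 0, 0, 0, 0, 0, 0, 0, 0, 0]'

```text
clock: 30.4
position: [503.5, 36.4, 91.2]
ee_rot: [-0.139, 0.99, -0.001, -0.003]
contact_force: [-19.4, 1.8, 37.9]
gripper_width: 0.1
grasp_force: 20.9
```

Run:
```python
from prof import *
P(0)
```

```text
contact-centre in pocket x -10.5 y 0.1 z 57.0 | F pocket x 3.2 y 7.0 z 42.0 | clk 30.40 w 0.1 g 20.9
```

>>> arm_command --steps '[0.005, 0, -0.0087, 0, 0.006, 0, -0.0104, 0, 0.005, 0, -0.0087, 0, 0, 0, -0.05, 0, 0, 0, -0.04, 0.17, 0, 0, 0, 0.17, 0, 0, 0, 0.168, 0, 0, 0, 0]'

```text
clock: 31.4
position: [490.7, 32.9, 204.2]
ee_rot: [0.114, 0.993, -0.0, -0.0]
contact_force: [0.6, -0.8, -0.2]
gripper_width: -0.2
grasp_force: 0.0
```

```bash
python3 -c "
from prof import *
print(delta([450,286,190])*1000)"
```

```text
pos [490.67  32.91 204.23] tool y yaw 76.85454971731717 clk 31.4 d [0.1  0.24 0.01]
[ 97.16 237.21  14.24]
```

>>> arm_command --steps '[0.009, 0.022, 0, 0, 0.016, 0.04, 0, 0, 0.018, 0.045, 0, 0, 0.018, 0.045, 0.005, 0, 0.017, 0.042, 0.005, 0, 0.013, 0.031, 0.004, 0, 0.006, 0.012, 0, 0, 0, 0, 0, 0]' --grip 0.045

```text
clock: 32.4
position: [450.5, 286.1, 190.1]
ee_rot: [0.114, 0.993, -0.0, -0.0]
contact_force: [0.6, 0.0, -1.4]
gripper_width: 44.7
grasp_force: 0.0
```

Run:
```python
from prof import *
delta([450,286,190])
c=get_calibration('wrist');np.save('w21.npy',c,allow_pickle=True);a=get_image('wrist');cv2.imwrite('pics/w21.png',a[:,:,::-1])
cv2.imwrite('pics/w21c.png',cv2.resize(a[100:400,140:540,::-1],None,fx=2,fy=2,interpolation=cv2.INTER_CUBIC))
```

```text
pos [450.53 286.11 190.08] tool y yaw 76.88517193064875 clk 32.4 d [ 0. -0.  0.]
```

View pics/w21c.png

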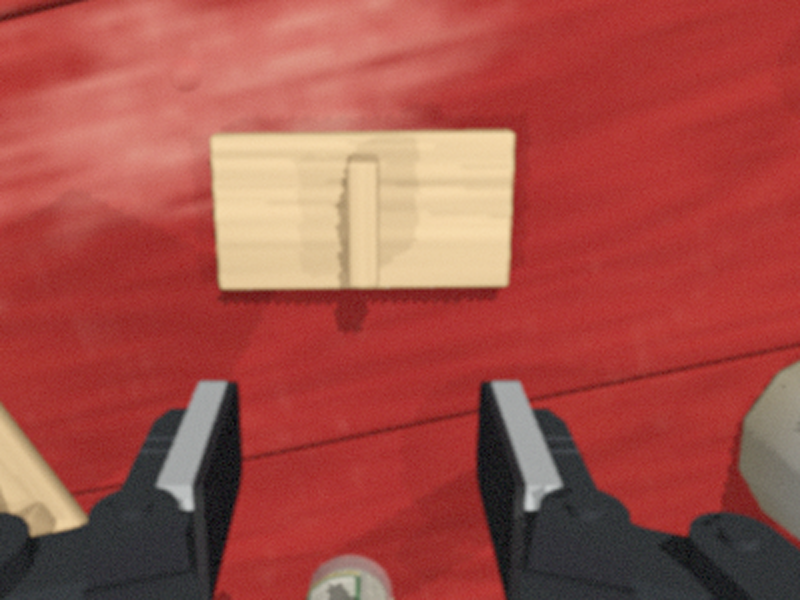

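Lid: plate corners (212,137), (515,132), (510,286), (219,289); bar top from (363,162) to (364,286). Right way up.

Run:
```python
from prof import *
c=np.load('w21.npy',allow_pickle=True).item()
g=lambda p,z:ray(c,np.array(p)/2+[140,100],z)
Q=np.array([g(p,10) for p in [(212,137),(515,132),(510,286),(219,289)]]);print(Q,Q.mean(0),[np.linalg.norm(Q[i]-Q[i-1]) for i in range(4)])
for a,b in [(0,1),(3,2)]: d=Q[b]-Q[a];print(np.degrees(np.arctan2(d[1],d[0])))
B=np.array([g((363,163),30),g((364,286),30)]);print(B,B.mean(0))
m=(Q.mean(0));R0=R.from_quat(read_state()['ee_rot'])
for w in (m,B.mean(0)): print(R0.inv().apply(w-read_state()['position']))
```

```text
[[414.96 235.87  10.  ]
 [440.03 351.78  10.  ]
 [502.59 338.82  10.  ]
 [476.42 221.    10.  ]] [458.5  286.87  10.  ] [np.float64(63.23470640758553), np.float64(118.5866932958885), np.float64(63.89507936982433), np.float64(120.69248916351867)]
77.79861636591667
77.47732380080764
[[434.62 291.91  30.  ]
 [481.86 281.37  30.  ]] [458.24 286.64  30.  ]
[ -7.41   3.34 180.19]
[ -7.2    3.05 160.19]
```

>>> arm_command --steps '[-0.0033, 0.0031, 0.04, -0.012, 0, 0, 0.045, 0, 0, 0, 0.045, 0, 0, 0, 0.03, 0, 0, 0, 0.012, 0, 0, 0, 0, 0]' --grip 0.045

```text
clock: 33.2
position: [455.0, 287.5, 18.3]
ee_rot: [0.11, 0.994, -0.0, -0.0]
contact_force: [0.2, 0.8, 0.2]
gripper_width: 45.2
grasp_force: 0.0
```

>>> arm_command --steps '[0, 0, 0, 0, 0, 0, 0, 0, 0, 0, 0, 0, 0, 0, 0, 0, 0, 0, -0.02, 0, 0, 0, -0.05, 0, 0, 0, -0.06, 0, 0, 0, -0.05, 0, 0, 0, 0, -0.165, 0, 0, 0, -0.165, 0, 0, 0, -0.163, 0, 0, 0, 0]' --grip 0.0

```text
clock: 34.7
position: [454.2, 288.0, 198.3]
ee_rot: [-0.136, 0.991, 0.0, -0.0]
contact_force: [0.3, -0.7, -1.5]
gripper_width: 9.9
grasp_force: 60.3
```

```bash
python3 -c "
from prof import *
print(read_state()['gripper_width'],read_state()['grasp_force'],delta(S(-35,0,200))*1000)"
```

```text
stand frame now [-16.41 255.69 198.3 ] roll needed -0.004117131623799342 F [ 0.27 -0.67 -1.5 ]
pos [454.23 288.05 198.3 ] tool y yaw 105.57774087986718 clk 34.7 d [ 0.02 -0.26 -0.  ]
[ 0.02 -0.26 -0.  ]
pos [454.23 288.05 198.3 ] tool y yaw 105.57774087986718 clk 34.7 d [ 0.02 -0.26 -0.  ]
9.92757817660973 60.314955711364746 [  17.54 -255.77   -1.8 ]
```

>>> arm_command --steps '[0.002, -0.024, 0, -0.004, 0.003, -0.042, 0, 0, 0.0035, -0.048, 0, 0, 0.0035, -0.048, 0, 0, 0.0035, -0.048, 0, 0, 0.002, -0.0307, 0, 0, 0.0011, -0.015, 0.01, 0, 0, 0, 0.02, 0, 0, 0, 0.0147, 0, 0, 0, 0, 0, 0, 0, 0, 0]'

```text
clock: 36.08
position: [507.2, 37.7, 154.0]
ee_rot: [-0.139, 0.99, -0.0, 0.0]
contact_force: [-0.4, 0.9, -1.9]
gripper_width: 9.9
grasp_force: 60.3
```

Run:
```python
from prof import *
P(6);print(read_state()['position']);prof('w22')
```

```text
contact-centre in pocket x 27.4 y 0.4 z 114.7 | F pocket x -1.0 y 0.9 z -1.6 | clk 36.08 w 9.9 g 60.3
[507.23  37.68 154.01]
[(148, 129, 151), (149, 151, 175), (150, 175, 190), (190, 205, 191), (191, 191, 180), (196, 177, 167), (197, 167, 140), (198, 140, 109), (200, 105, 133), (201, 133, 172), (202, 172, 199), (205, 207, 194), (206, 194, 165), (208, 159, 189), (209, 189, 203), (219, 200, 189), (220, 189, 168), (225, 170, 185), (226, 185, 203), (227, 203, 213), (244, 201, 190), (245, 190, 166), (246, 166, 153), (261, 161, 176), (262, 176, 195), (263, 195, 210), (312, 175, 163), (313, 163, 145), (344, 144, 154), (345, 154, 165), (380, 164, 151), (381, 151, 124), (382, 124, 97), (441, 85, 72), (442, 72, 53)]
```

Run:
```python
from prof import *
f=[(-32,0,10),(-25,0,10),(-25,0,30),(25,0,30)]
tilt(np.load('w22.npy',allow_pickle=True).item(),f,(226,245,262,381.5),(-4,24),(507.2,37.7,154),6,25)
```

```text
tilt, slip [29.8   0.16  3.75] res [ 0.41 -1.72  0.37  0.99  0.08  1.87] origin in pocket [16.88  0.   88.71]
```

>>> arm_command --steps '[-0.0017, -0.0004, 0.0137, 0, 0.0007, 0, 0.0048, 0, 0.0007, 0, 0.0048, 0, 0.0007, 0, 0.0048, 0, 0.0007, 0, 0.0048, 0, 0.0007, 0, 0.0048, 0, 0, 0, 0, 0]'

```text
clock: 37.0
position: [501.1, 35.3, 116.9]
ee_rot: [-0.138, 0.99, -0.0, -0.004]
contact_force: [-15.0, 1.6, 16.3]
gripper_width: 10.0
grasp_force: 73.5
```

Run:
```python
from prof import *
P(6);s=read_state();print(s['position']);c=prof('w23')
```

```text
contact-centre in pocket x 3.1 y -0.3 z 85.8 | F pocket x -4.0 y 5.6 z 21.1 | clk 37.00 w 10.0 g 73.5
[501.11  35.3  116.89]
[(167, 124, 138), (168, 138, 159), (169, 159, 174), (170, 174, 186), (212, 194, 208), (213, 208, 218), (223, 209, 195), (230, 189, 171), (231, 171, 128), (232, 128, 97), (233, 97, 112), (234, 112, 145), (235, 145, 173), (236, 173, 195), (239, 201, 192), (240, 192, 167), (241, 167, 146), (242, 146, 167), (243, 167, 190), (249, 179, 189), (250, 189, 203), (258, 215, 204), (259, 204, 180), (261, 182, 198), (262, 198, 209), (307, 202, 192), (308, 192, 174), (309, 174, 161), (314, 157, 144), (440, 151, 139), (441, 139, 103), (442, 103, 62), (443, 62, 40)]
```

```bash
python3 - <<'E'
from prof import *
f=[(-32,0,10),(-25,0,10),(-25,0,30)]
c=np.load('w23.npy',allow_pickle=True).item()
for r in [(249.5,260,261.5),(242.5,259.5,261.5)]:
  for t0 in(-5,10): tilt(c,f,r,(-4,26),(501.1,35.3,116.9),6,t0)
E
python3 - <<'E'
import cv2,numpy as np
a=cv2.imread('pics/w23.png');
# plate front corners: colour at rows, leftmost/rightmost wood-ish edges
for r in (236,238,244,246,248,250,252,255,260): 
    row=a[r].astype(int);d=np.abs(np.diff(row.sum(1)));print(r,[(i,int(d[i])) for i in range(120,540) if d[i]>45])
E
```

```text
tilt, slip [ 5.91 -1.94  1.26] res [-3.03  3.18 -0.34 -0.97  0.63] origin in pocket [ 6.25  0.   58.1 ]
tilt, slip [ 5.91 -1.94  1.26] res [-3.03  3.18 -0.34 -0.97  0.63] origin in pocket [ 6.25  0.   58.1 ]
tilt, slip [10.5  -1.75 -0.05] res [-0.04 -0.01 -0.12 -0.88 -0.03] origin in pocket [ 4.07  0.   59.26]
tilt, slip [10.5  -1.75 -0.05] res [-0.04 -0.01 -0.12 -0.88 -0.03] origin in pocket [ 4.07  0.   59.26]
236 [(148, 55), (163, 84), (164, 90), (165, 64), (185, 56), (192, 50), (231, 93), (232, 66), (252, 49), (446, 49), (447, 116), (448, 132), (449, 51), (454, 67), (455, 72), (463, 76), (464, 57), (474, 60), (475, 160), (476, 105)]
238 [(163, 75), (164, 97), (165, 53), (184, 52), (191, 76), (192, 63), (231, 75), (232, 73), (447, 62), (448, 137), (449, 122), (450, 49), (454, 107), (455, 47), (463, 88), (464, 55), (474, 58), (475, 123), (476, 138)]
244 [(162, 90), (163, 87), (164, 72), (184, 55), (191, 49), (192, 49), (198, 47), (309, 79), (310, 103), (311, 62), (330, 82), (331, 125), (332, 56), (440, 83), (441, 113), (442, 79), (443, 48), (447, 61), (448, 139), (449, 154), (454, 
[... 508 characters left out ...]
311, 57), (330, 50), (331, 67), (440, 55), (441, 58), (442, 74), (447, 47), (448, 103), (449, 78), (455, 50), (464, 83), (465, 48), (475, 69), (476, 149), (477, 125)]
250 [(162, 88), (163, 91), (164, 54), (229, 56), (464, 70), (465, 67), (475, 52), (476, 122), (477, 143)]
252 [(162, 96), (163, 84), (164, 46), (229, 82), (230, 60), (461, 61), (462, 84), (464, 72), (465, 68), (475, 50), (476, 101), (477, 136), (478, 67)]
255 [(162, 93), (163, 81), (229, 74), (230, 62), (461, 46), (462, 80), (464, 53), (465, 71), (476, 103), (477, 129), (478, 70)]
260 [(131, 48), (161, 72), (162, 89), (163, 70), (228, 75), (229, 62), (462, 72), (463, 56), (465, 73), (466, 53), (476, 60), (477, 153), (478, 110)]
```

Run:
```python
from prof import *
c=np.load('w23.npy',allow_pickle=True).item()
for f,r in [([(-32,0,10),(-25,0,30)],(249.5,260.5)),([(-32,0,0),(-25,0,30)],(249.5,260.5))]:
  for t0 in(-5,10): tilt(c,f,r,(-4,26),(501.1,35.3,116.9),6,t0)
# plate width edges along row 252
T=pocket(539.7,46.5,.276)
for t,o in [(0,(7,0,60)),(-5,(8,0,60)),(5,(6,0,59))]:
    q=R.from_euler('y',t,degrees=True).apply(np.array([(-32,60,10),(-32,60,0),(-25,6,30),(-25,6,10),(25,6,30),(-25,-6,30)],float))+o
    print(t,proj(c,q@T[:3,:3].T+T[:3,3]).round(1).tolist())
a=cv2.imread('pics/w23.png')
print(a[247:263:1,[200,260,300,320,340,380]].sum(2))
for r in (262,270,280): 
    d=np.abs(np.diff(a[r].astype(int).sum(1)));print(r,[(i,int(d[i])) for i in range(290,350) if d[i]>35])
```

```text
tilt, slip [ 1.58 -1.85  0.23] res [-0.01 -0.16 -0.92  0.11] origin in pocket [ 8.27  0.   59.45]
tilt, slip [ 1.58 -1.85  0.23] res [-0.01 -0.16 -0.92  0.11] origin in pocket [ 8.27  0.   59.45]
tilt, slip [ 4.26 -1.77  0.13] res [-0.02 -0.15 -0.89  0.07] origin in pocket [ 6.96  0.   59.34]
tilt, slip [ 4.26 -1.77  0.13] res [-0.02 -0.15 -0.89  0.07] origin in pocket [ 6.96  0.   59.34]
0 [[463.0, 246.1], [455.4, 250.1], [337.8, 254.8], [335.7, 262.4], [339.2, 397.9], [305.6, 254.8]]
-5 [[460.8, 247.8], [453.6, 253.6], [337.5, 251.8], [335.5, 263.7], [339.5, 393.7], [305.8, 251.8]]
5 [[464.5, 245.3], [456.6, 247.5], [338.0, 258.9], [335.8, 262.0], [338.8, 400.8], [305.5, 258.9]]
[[277 365 359 582 376 380]
 [281 411 394 558 414 420]
 [305 446 446 528 448 471]
 [355 525 532 550 530 533]
 [395 581 581 586 575 576]
 [433 600 609 610 594 601]
 [444 616 624 613 608 610]
 [445 632 625 607 592 604]
 [450 633 631 606 601 605]
 [452 630 634 609 600 610]
 [447 629 637 621 607 615]
 [445 627 635 620 612 621]
 [443 625 630 592 612 625]
 [442 622 628 520 617 626]
 [431 617 615 522 610 618]
 [418 610 609 577 602 609]]
262 [(303, 36), (304, 39)]
270 [(292, 39), (299, 51), (300, 39), (302, 57), (303, 47)]
280 [(304, 47)]
```

>>> arm_command --steps '[0.0035, 0.0003, -0.0061, 0, 0.0058, 0, 0.0034, 0, 0.0057, 0, 0.0033, 0, -0.0015, 0, 0.0026, 0, -0.0015, 0, 0.0026, 0, 0, 0, 0, 0]'

```text
clock: 37.8
position: [493.7, 33.3, 109.7]
ee_rot: [-0.138, 0.99, -0.0, -0.0]
contact_force: [0.4, 0.6, -1.9]
gripper_width: 10.0
grasp_force: 70.6
```

```bash
cat > l.py <<'E'
from prof import *
import sys
P(6);s=read_state();c=get_calibration('wrist');a=get_image('wrist');cv2.imwrite('pics/%s.png'%sys.argv[1],a[:,:,::-1]);np.save(sys.argv[1]+'.npy',c,allow_pickle=True)
g=cv2.cvtColor(a,cv2.COLOR_RGB2GRAY)
for cols in ((258,262),(318,322),(376,380)):
    k=g[:270,cols[0]:cols[1]].mean(1);d=np.diff(k);print(cols,[(i,int(k[i]),int(k[i+1])) for i in range(150,269) if abs(d[i])>12])
T=pocket(539.7,46.5,.276)
for o in [(-.5,0,float(sys.argv[2]))]:
    q=np.array([(-32,0,10),(-32,0,0),(-25,0,30),(-25,0,10)],float)+o
    print('pred lid plate top, bottom, bar top, foot',proj(c,q@T[:3,:3].T+T[:3,3])[:,1])
q=np.array([(-41.5,0,61),(-36.5,0,61),(-33.5,0,58)]);print('pred front wall outer, inner, bevel',proj(c,q@T[:3,:3].T+T[:3,3])[:,1])
E
python3 l.py w24 57.8
```

```text
contact-centre in pocket x -7.0 y -0.2 z 83.4 | F pocket x -0.5 y 0.5 z -1.9 | clk 37.80 w 10.0 g 70.6
(258, 262) [(180, 118, 137), (181, 137, 163), (182, 163, 181), (183, 181, 193), (244, 194, 181), (248, 167, 187), (249, 187, 201)]
(318, 322) [(180, 125, 137), (181, 137, 156), (182, 156, 173), (244, 197, 182), (248, 166, 189), (249, 189, 206), (259, 198, 180), (261, 179, 194), (262, 194, 208)]
(376, 380) [(181, 132, 153), (182, 153, 170), (183, 170, 182), (244, 200, 183), (248, 170, 187), (249, 187, 201)]
pred lid plate top, bottom, bar top, foot [251.96 255.55 262.05 268.55]
pred front wall outer, inner, bevel [234.27 245.43 253.25]
```

>>> arm_command --steps '[-0.0015, 0.0002, 0.0001, 0, -0.0008, 0, 0.0013, 0, -0.0007, 0, 0.0013, 0, 0, 0, 0, 0]'

```text
clock: 38.35
position: [496.3, 34.3, 107.3]
ee_rot: [-0.138, 0.99, -0.0, -0.0]
contact_force: [-0.9, -0.6, -1.8]
gripper_width: 10.2
grasp_force: 70.6
```

```bash
python3 l.py w25 54
```

```text
contact-centre in pocket x -5.9 y 0.1 z 79.9 | F pocket x -1.8 y -0.3 z -1.1 | clk 38.35 w 10.2 g 70.6
(258, 262) [(176, 114, 127), (177, 127, 151), (178, 151, 175), (179, 175, 189), (240, 205, 193), (248, 166, 187), (249, 187, 199)]
(318, 322) [(177, 132, 148), (178, 148, 166), (179, 166, 180), (240, 208, 192), (241, 192, 177), (248, 169, 188), (249, 188, 205), (258, 214, 199), (259, 199, 179), (261, 177, 194), (262, 194, 207)]
(376, 380) [(177, 128, 146), (178, 146, 166), (179, 166, 180), (240, 199, 183), (248, 168, 186), (249, 186, 200)]
pred lid plate top, bottom, bar top, foot [249.39 253.1  259.11 265.9 ]
pred front wall outer, inner, bevel [230.06 241.39 249.4 ]
```

>>> arm_command --steps '[-0.0008, 0, 0.0013, 0, -0.0007, 0, 0.0013, 0, 0, 0, 0, 0]'

```text
clock: 38.78
position: [496.7, 34.3, 106.2]
ee_rot: [-0.139, 0.99, -0.0, -0.001]
contact_force: [-7.9, -0.3, 10.4]
gripper_width: 10.4
grasp_force: 72.5
```

```bash
python3 l.py w26 54
```

```text
contact-centre in pocket x -6.1 y -0.0 z 78.8 | F pocket x -1.4 y 1.8 z 12.8 | clk 38.77 w 10.4 g 72.5
(258, 262) [(176, 116, 132), (177, 132, 160), (178, 160, 178), (249, 163, 186), (250, 186, 204)]
(318, 322) [(176, 125, 137), (177, 137, 153), (178, 153, 169), (228, 195, 208), (240, 204, 189), (241, 189, 177), (249, 170, 191), (250, 191, 208), (258, 207, 194), (259, 194, 172), (261, 179, 197)]
(376, 380) [(177, 130, 152), (178, 152, 168), (179, 168, 182), (239, 209, 196), (240, 196, 182), (249, 169, 189), (250, 189, 203)]
pred lid plate top, bottom, bar top, foot [249.31 253.08 259.   265.92]
pred front wall outer, inner, bevel [229.88 241.27 249.34]
```

>>> arm_command --steps '[0, 0, 0, 0, 0, 0, 0, 0, 0, 0, 0, 0, 0.003, 0, -0.0052, 0, 0.005, 0, -0.0087, 0, 0.005, 0, -0.0087, 0]' --grip 0.03

```text
clock: 39.58
position: [485.0, 31.0, 128.2]
ee_rot: [-0.138, 0.99, 0.0, 0.0]
contact_force: [0.0, -0.2, -0.3]
gripper_width: 30.1
grasp_force: 0.0
```

>>> arm_command --steps '[0, 0, 0, 0, 0, 0, 0, 0, -0.002, 0, 0.0035, 0, -0.001, 0, 0.0017, 0, -0.001, 0, 0.0017, 0, 0, 0, 0, 0]' --grip 0.0

```text
clock: 40.33
position: [489.1, 32.2, 120.2]
ee_rot: [-0.138, 0.99, -0.0, -0.0]
contact_force: [-0.2, -0.2, 0.1]
gripper_width: 0.0
grasp_force: 0.0
```

```bash
python3 -c "
from prof import *
P(0)"
```

```text
contact-centre in pocket x -9.0 y 0.0 z 89.6 | F pocket x -0.1 y -0.1 z 0.2 | clk 40.33 w 0.0 g 0.0
```

>>> arm_command --steps '[-0.001, 0, 0.0017, 0, -0.001, 0, 0.0017, 0, -0.001, 0, 0.0017, 0, 0, 0, 0, 0]'

```text
clock: 40.83
position: [490.0, 32.3, 119.1]
ee_rot: [-0.139, 0.99, -0.001, -0.002]
contact_force: [-14.9, 0.2, 28.9]
gripper_width: 0.0
grasp_force: 15.8
```

```bash
python3 -c "
from prof import *
P(0)"
```

```text
contact-centre in pocket x -8.8 y -0.1 z 88.3 | F pocket x 2.1 y 4.3 z 32.2 | clk 40.83 w 0.0 g 15.8
```

>>> arm_command --steps '[0.004, 0, -0.007, 0, 0.006, 0, -0.0104, 0, 0.006, 0, -0.0104, 0, 0, 0, -0.04, 0, 0, 0, -0.04, 0, 0, 0, 0, 0, 0, 0, 0, 0]'

```text
clock: 41.7
position: [476.0, 28.5, 222.8]
ee_rot: [-0.138, 0.99, 0.0, -0.0]
contact_force: [0.1, 0.6, -0.8]
gripper_width: -0.2
grasp_force: 0.0
```

```bash
python3 l.py w27 54
python3 - <<'E'
from prof import *
c=np.load('w27.npy',allow_pickle=True).item();a=cv2.imread('pics/w27.png');T=pocket(539.7,46.5,.276)
q=np.array([(-32,-60,10),(-32,60,10),(32,-60,10),(32,60,10),(0,-60,10),(0,60,10),(0,-69.5,61-54),(0,69.5,7)],float)+[-.5,0,54]
q=proj(c,q@T[:3,:3].T+T[:3,3]);print(q.round(1).tolist())
for r in (int(q[4,1])-12,int(q[4,1]),int(q[4,1])+12):
    d=np.abs(np.diff(a[r:r+2].astype(int).sum(2).mean(0)));print(r,[(i,int(d[i])) for i in range(150,500) if d[i]>40])
E
```

```text
contact-centre in pocket x 33.5 y 0.1 z 190.5 | F pocket x -0.2 y 0.6 z -0.8 | clk 41.70 w -0.2 g 0.0
(258, 262) [(176, 89, 121), (177, 121, 157), (178, 157, 183), (179, 183, 198), (215, 202, 189), (219, 179, 196), (220, 196, 210)]
(318, 322) [(176, 122, 138), (177, 138, 158), (178, 158, 177), (208, 197, 213), (215, 207, 192), (216, 192, 179), (219, 184, 201)]
(376, 380) [(176, 98, 127), (177, 127, 158), (178, 158, 178), (202, 171, 183), (208, 200, 214), (215, 210, 195), (216, 195, 181), (219, 174, 198), (220, 198, 213)]
pred lid plate top, bottom, bar top, foot [220.16 223.39 223.38 229.87]
pred front wall outer, inner, bevel [208.94 215.7  220.77]
[[234.5, 220.1], [404.8, 220.2], [230.3, 312.8], [409.0, 312.8], [232.5, 265.4], [406.9, 265.4], [219.7, 265.9], [419.6, 266.0]]
253 [(155, 43), (218, 148), (219, 159), (220, 87), (229, 56), (230, 105), (231, 47), (232, 100), (233, 107), (234, 53), (296, 61), (297, 72), (310, 53), (311, 52), (404, 67), (405, 114), (410, 75), (411, 69), (417, 56), (418, 141), (419, 138), (420, 51)]
265 [(217, 133), (218, 170), (219, 93), (228, 60), (229, 107), (230, 58), (231, 74), (232, 113), (233, 68), (296, 86), (297, 40), (310, 63), (311, 52), (404, 51), (405, 109), (406, 57), (410, 64), (411, 75), (412, 43), (418, 84), (419, 143), (420, 127)]
277 [(158, 50), (182, 43), (216, 109), (217, 169), (218, 132), (219, 61), (228, 55), (229, 110), (230, 51), (231, 109), (232, 99), (233, 47), (295, 42), (296, 88), (310, 63), (311, 61), (405, 72), (406, 117), (407, 49), (410, 47), (411, 75), (412, 56), (418, 46), (419, 118), (420, 157), (421, 71)]
```

```bash
python3 -c "
from bench import *
print(job_done())"
```

```text
the job is handed in; nothing more can be done
None
```

I put the deep box, tray and lid in the pocket in that order, pushed each one down until it bottomed out, and handed the job in at about 42 s. The last picture matched the lid's home position to about a pixel, and the glass, jar and keys were clear of every move I made; the hand-in call returned no verdict.

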